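# Pack the pantry caddy

## Task

Pack the pantry caddy: swing its brass bar up and over, clear of the tubs, then lay the scoop that was left on a lid into the long trough at the caddy's back, and stack every tub standing on the worktop onto the two tubs already in the caddy, feet fully down in the recesses of the lid below and no stack more than three tubs high. Once all is in, swing the bar back down across the front until it rests in its catch. Leave the other things on the worktop where they stand.

Things in the scene. Friction and masses are not known exactly. Their poses are not given: they have to be found in the camera images.
- caddy: oak carrying tray, fixed, 191 mm deep (x) by 238 wide (y). Origin on the worktop; x points to its back, away from the bar, y along the bar to its pivot end. Board 10 mm thick; on it two tub bays at (-12, +-57) mm, a trough behind them, and end walls at y = +-115, tops 40 mm over the worktop. Wall tops: bays 26, trough's back 30 mm. The bar's plane is x = -70, 25 mm in front of the tubs
- bay_left (a point): centre of the floor of the bay at the caddy's +y, 74 mm (x) by 108 mm (y) between its walls, floor 10 mm over the worktop
- bay_right (a point): centre of the floor of the like bay at the caddy's -y
- trough (a point): centre of the trough's floor, at the caddy's (66, 0, 10) mm: an open channel 70 mm wide (x) and 222 mm long (y), axes as the caddy
- bar (a joint): brass bar's hinge: 0 = level, resting in its catch; grows as the bar rises, is 1.57 upright, stops at 2.0 (leaning out over the pivot end; past 1.75 it leaves a wide gripper room at the near stack). Stiff hinge: the bar stays where it is left and moves with 1 to 2 N at its grip. It starts down or nearly so, at 0 to 0.35
- bar_pivot (a point): the bar's hinge axis, along the caddy's x, at the caddy's (-70, 108, 72) mm; axes as the caddy. With the bar at angle q its grip is at (0, -250 cos q, 250 sin q) mm from here
- bar_grip (a point): middle of the dark wooden grip at the bar's free end: round, 14 mm thick, 40 mm long along the bar, 250 mm from the pivot, beyond the catch (the rest of the bar is 8 mm by 12 mm). When level it is at the caddy's (-70, -142, 72) mm, past the end wall, with nothing beneath
- catch (a point): the U-shaped catch, open at the top, that the level bar rests in, at the caddy's (-70, -90, 72) mm
- base1: clear food tub with white lid, in one piece, 38 mm tall; standing in a bay, with the scoop on its lid at the start. Origin: centre of the underside at the soles of the feet, z up. Feet 0 to 5 mm, box 62 mm (x) by 96 (y) from 5 to 24 mm, straight-sided lid 66 by 100 from 24 to 38 mm. Four round tapered feet, 12 mm thick, 8 at the sole, at x = +-22.5, y = +-39.5 mm
- base2: tub like base1, in the other bay. All tubs have in the lid, over the feet, four square recesses 15 mm wide, 4 mm deep, with a 3 mm rim outside. A tub seated on another (either way round) has its origin 34 mm above the other's; standing on the rims instead, it is up to 38 mm above or tilted
- scoop: flour scoop 138 mm long along its x: wooden handle 12 mm wide (y), 10 mm tall (z = 0 to 10), x = -70 to 28 mm; round steel bowl 40 mm across, 24 mm tall, centred at x = 48 mm. Origin at its underside. 0.06 kg. At the start it lies on base1's lid, roughly along it
- scoop_grip (a point): point to take the scoop at, on the handle, 10 mm to -x of the scoop's origin, 5 mm above its underside
- tub1: loose tub of the same make as base1 and base2, about 0.15 kg, on the worktop at the start; may be absent. Take it across its 66 mm (its x)
- tub2: loose tub of the same make as base1 and base2, about 0.15 kg, on the worktop at the start; may be absent. Take it across its 66 mm (its x)
- tub3: loose tub of the same make as base1 and base2, about 0.15 kg, on the worktop at the start; may be absent. Take it across its 66 mm (its x)
- tub4: loose tub of the same make as base1 and base2, about 0.15 kg, on the worktop at the start; may be absent. Take it across its 66 mm (its x)
- spice_jar: small glass jar, 38 mm across, 55 mm tall, among the tubs; origin under its centre; leave alone
- jigger: brass jigger, 40 mm across, 60 mm tall; leave alone
- shaker: brass shaker, 84 mm across, 180 mm tall; leave alone
- pepper_mill: wooden mill, 52 mm across, 145 mm tall; leave alone
- canister: white canister, 96 mm across, 130 mm tall; leave alone
- mug: white mug, 80 mm across, 90 mm tall, handle 30 mm more; leave alone
- ramekin: small white dish, 60 mm across, 36 mm tall, beyond the tubs; leave alone
Mind the look-alikes: they are no part of the job. What is shaped like the tub2 but turquoise is not meant.

How it is judged:
On the way, in this order (a step that is already met when the one before it is completed fails the run):
1. the bar is raised (angle above 1.2) (value of joint bar above 1.2 rad), for 0.2 s.
2. the scoop lies in the trough and every tub is seated on a stack in the caddy, the bar still up (((z of tub1 in the frame of base1 between 0.032 and 0.036 m and horizontal distance between tub1 and base1 below 0.0065 m and angle between the y axis of tub1 and the y axis of base1, either way round below 0.09 rad) or (z of tub1 in the frame of base1 between 0.066 and 0.07 m and horizontal distance between tub1 and base1 below 0.0095 m and angle between the y axis of tub1 and the y axis of base1, either way round below 0.12 rad) or (z of tub1 in the frame of base2 between 0.032 and 0.036 m and horizontal distance between tub1 and base2 below 0.0065 m and angle between the y axis of tub1 and the y axis of base2, either way round below 0.09 rad) or (z of tub1 in the frame of base2 between 0.066 and 0.07 m and horizontal distance between tub1 and base2 below 0.0095 m and angle between the y axis of tub1 and the y axis of base2, either way round below 0.12 rad)) and ((z of tub2 in the frame of base1 between 0.032 and 0.036 m and horizontal distance between tub2 and base1 below 0.0065 m and angle between the y axis of tub2 and the y axis of base1, either way round below 0.09 rad) or (z of tub2 in the frame of base1 between 0.066 and 0.07 m and horizontal distance between tub2 and base1 below 0.0095 m and angle between the y axis of tub2 and the y axis of base1, either way round below 0.12 rad) or (z of tub2 in the frame of base2 between 0.032 and 0.036 m and horizontal distance between tub2 and base2 below 0.0065 m and angle between the y axis of tub2 and the y axis of base2, either way round below 0.09 rad) or (z of tub2 in the frame of base2 between 0.066 and 0.07 m and horizontal distance between tub2 and base2 below 0.0095 m and angle between the y axis of tub2 and the y axis of base2, either way round below 0.12 rad)) and ((z of tub3 in the frame of base1 between 0.032 and 0.036 m and horizontal distance between tub3 and base1 below 0.0065 m and angle between the y axis of tub3 and the y axis of base1, either way round below 0.09 rad) or (z of tub3 in the frame of base1 between 0.066 and 0.07 m and horizontal distance between tub3 and base1 below 0.0095 m and angle between the y axis of tub3 and the y axis of base1, either way round below 0.12 rad) or (z of tub3 in the frame of base2 between 0.032 and 0.036 m and horizontal distance between tub3 and base2 below 0.0065 m and angle between the y axis of tub3 and the y axis of base2, either way round below 0.09 rad) or (z of tub3 in the frame of base2 between 0.066 and 0.07 m and horizontal distance between tub3 and base2 below 0.0095 m and angle between the y axis of tub3 and the y axis of base2, either way round below 0.12 rad)) and ((z of tub4 in the frame of base1 between 0.032 and 0.036 m and horizontal distance between tub4 and base1 below 0.0065 m and angle between the y axis of tub4 and the y axis of base1, either way round below 0.09 rad) or (z of tub4 in the frame of base1 between 0.066 and 0.07 m and horizontal distance between tub4 and base1 below 0.0095 m and angle between the y axis of tub4 and the y axis of base1, either way round below 0.12 rad) or (z of tub4 in the frame of base2 between 0.032 and 0.036 m and horizontal distance between tub4 and base2 below 0.0065 m and angle between the y axis of tub4 and the y axis of base2, either way round below 0.09 rad) or (z of tub4 in the frame of base2 between 0.066 and 0.07 m and horizontal distance between tub4 and base2 below 0.0095 m and angle between the y axis of tub4 and the y axis of base2, either way round below 0.12 rad)) and angle between each of tub1, tub2, tub3, tub4, base1, base2's own z axis and vertical below 0.05 rad and ((horizontal distance between base1 and bay_left below 0.009 m and z of base1 in the frame of bay_left below 0.003 m) or (horizontal distance between base1 and bay_right below 0.009 m and z of base1 in the frame of bay_right below 0.003 m)) and ((horizontal distance between base2 and bay_left below 0.009 m and z of base2 in the frame of bay_left below 0.003 m) or (horizontal distance between base2 and bay_right below 0.009 m and z of base2 in the frame of bay_right below 0.003 m)) and x of scoop_grip in the frame of trough between -0.035 and 0.035 m and y of scoop_grip in the frame of trough between -0.11 and 0.11 m and z of scoop_grip in the frame of trough below 0.02 m and linear speed of each of tub1, tub2, tub3, tub4, base1, base2, scoop below 0.02 m/s and value of joint bar above 0.3 rad), for 0.2 s.
3. the bar is down in its catch (value of joint bar below 0.04 rad), for 0.2 s.
At the end, for the whole second after the job is handed in: Every tub present is seated second or third on a base tub: 34 or 68 mm (+-2) above it, within 6.5 or 9.5 mm of its centre, 0.09 or 0.12 rad of parallel, tilt under 0.05; base tubs in their bays; scoop grip in the trough, under 20 mm above its floor; bar within 0.04 rad of level; all at rest (((z of tub1 in the frame of base1 between 0.032 and 0.036 m and horizontal distance between tub1 and base1 below 0.0065 m and angle between the y axis of tub1 and the y axis of base1, either way round below 0.09 rad) or (z of tub1 in the frame of base1 between 0.066 and 0.07 m and horizontal distance between tub1 and base1 below 0.0095 m and angle between the y axis of tub1 and the y axis of base1, either way round below 0.12 rad) or (z of tub1 in the frame of base2 between 0.032 and 0.036 m and horizontal distance between tub1 and base2 below 0.0065 m and angle between the y axis of tub1 and the y axis of base2, either way round below 0.09 rad) or (z of tub1 in the frame of base2 between 0.066 and 0.07 m and horizontal distance between tub1 and base2 below 0.0095 m and angle between the y axis of tub1 and the y axis of base2, either way round below 0.12 rad)) and ((z of tub2 in the frame of base1 between 0.032 and 0.036 m and horizontal distance between tub2 and base1 below 0.0065 m and angle between the y axis of tub2 and the y axis of base1, either way round below 0.09 rad) or (z of tub2 in the frame of base1 between 0.066 and 0.07 m and horizontal distance between tub2 and base1 below 0.0095 m and angle between the y axis of tub2 and the y axis of base1, either way round below 0.12 rad) or (z of tub2 in the frame of base2 between 0.032 and 0.036 m and horizontal distance between tub2 and base2 below 0.0065 m and angle between the y axis of tub2 and the y axis of base2, either way round below 0.09 rad) or (z of tub2 in the frame of base2 between 0.066 and 0.07 m and horizontal distance between tub2 and base2 below 0.0095 m and angle between the y axis of tub2 and the y axis of base2, either way round below 0.12 rad)) and ((z of tub3 in the frame of base1 between 0.032 and 0.036 m and horizontal distance between tub3 and base1 below 0.0065 m and angle between the y axis of tub3 and the y axis of base1, either way round below 0.09 rad) or (z of tub3 in the frame of base1 between 0.066 and 0.07 m and horizontal distance between tub3 and base1 below 0.0095 m and angle between the y axis of tub3 and the y axis of base1, either way round below 0.12 rad) or (z of tub3 in the frame of base2 between 0.032 and 0.036 m and horizontal distance between tub3 and base2 below 0.0065 m and angle between the y axis of tub3 and the y axis of base2, either way round below 0.09 rad) or (z of tub3 in the frame of base2 between 0.066 and 0.07 m and horizontal distance between tub3 and base2 below 0.0095 m and angle between the y axis of tub3 and the y axis of base2, either way round below 0.12 rad)) and ((z of tub4 in the frame of base1 between 0.032 and 0.036 m and horizontal distance between tub4 and base1 below 0.0065 m and angle between the y axis of tub4 and the y axis of base1, either way round below 0.09 rad) or (z of tub4 in the frame of base1 between 0.066 and 0.07 m and horizontal distance between tub4 and base1 below 0.0095 m and angle between the y axis of tub4 and the y axis of base1, either way round below 0.12 rad) or (z of tub4 in the frame of base2 between 0.032 and 0.036 m and horizontal distance between tub4 and base2 below 0.0065 m and angle between the y axis of tub4 and the y axis of base2, either way round below 0.09 rad) or (z of tub4 in the frame of base2 between 0.066 and 0.07 m and horizontal distance between tub4 and base2 below 0.0095 m and angle between the y axis of tub4 and the y axis of base2, either way round below 0.12 rad)) and angle between each of tub1, tub2, tub3, tub4, base1, base2's own z axis and vertical below 0.05 rad and ((horizontal distance between base1 and bay_left below 0.009 m and z of base1 in the frame of bay_left below 0.003 m) or (horizontal distance between base1 and bay_right below 0.009 m and z of base1 in the frame of bay_right below 0.003 m)) and ((horizontal distance between base2 and bay_left below 0.009 m and z of base2 in the frame of bay_left below 0.003 m) or (horizontal distance between base2 and bay_right below 0.009 m and z of base2 in the frame of bay_right below 0.003 m)) and x of scoop_grip in the frame of trough between -0.035 and 0.035 m and y of scoop_grip in the frame of trough between -0.11 and 0.11 m and z of scoop_grip in the frame of trough below 0.02 m and linear speed of each of tub1, tub2, tub3, tub4, base1, base2, scoop below 0.02 m/s and value of joint bar below 0.04 rad); the robot touches nothing.
It fails at once if a bystander is knocked over or shoved more than 60 mm (angle between any of spice_jar, jigger, shaker, pepper_mill, canister, mug, ramekin's own z axis and vertical above 0.5 rad or distance of any of spice_jar, jigger, shaker, pepper_mill, canister, mug, ramekin from where it was at the start of the episode above 0.06 m).
Of tub1, tub2, tub3, tub4 only 2 to 4 are there at a start; the rules pass over those that are not, and their reading is None.
At some moment in a run one of tub1, tub2, tub3, tub4 may be knocked a few centimetres aside while the robot is not near it.
Once in a run the grip may slacken for a moment while it holds something.
It also fails if it takes over 210 s, if anything falls off the work surface, if the arm or the gripper's body presses on something with over 40 N, if the wrist force passes 120 N, or if a joint passes its speed limit or range.

## Robot

A 6-joint arm with a two-finger parallel gripper is mounted at the origin on the work surface. World frame = base frame: x ahead of the robot, y to its left, z up, the work surface at z = 0. Lengths are in m, angles in rad, forces in N, time in s.
With the tool pointing down it reaches from about 0.35 to 0.775 m from the base axis. Payload 7.3 kg.
Tool frame: the origin (TCP) lies between the finger pads; the fingertips stand ahead of it and the grasp point (between the pads) lies 6 mm ahead of it (robot.tip_extent is the x of the fingertips in the tool frame, in m); x points along the fingers, z is the direction in which the jaws open and shut, and the axes are right-handed (so a half turn about x gives the same grasp; the last joint's range is limited). The gripper opens to 92 mm and grips with 3 to 60 N. Pads are 19 mm wide; open, the fingers measure 130 mm over their backs; the gripper's body (75 mm by 190 mm) begins 47 mm behind the grasp point.
Start: joints at [-1.477, 0.342, 1.524, -0, 1.275, -0.146], TCP at [0.125, -0.51, 0.252] pointing down, gripper open.
Joint ranges: [-2.53, 2.53], [-0.77, 2.02], [0.04, 2.7], [-1, 4.14], [0.28, 2.66], [-3.11, 3.11]. Speed limits (rad/s): [2.57, 2.57, 3.14, 3.14, 3.14, 3.14].

## Interface

Orientations are given as [roll, pitch, yaw] about the fixed x, y, z axes, in that order (R = Rz(yaw) Ry(pitch) Rx(roll)).
In Python, from cell import robot gives the robot as it stands. The module is installed in compiled form; this text tells all that it offers.
- The arm moves only by the shell command python3 -m creep 'ROWS' [FORCE]. ROWS is JSON, a list of rows, each an object with "translation": the shift along the tool's x, y, z in m, a list of three; "twist": the turn, a rotation vector about the tool's x, y, z in rad, a list of three; "hand": the opening in per cent of the stroke, from 0 (shut) to 100 (fully open). A call has 1 to 5 rows; each row is the pose to reach, as a shift and turn from the pose measured when the call began, along the tool's axes at that moment; what a row does not reach only later rows make up. A row lasts 1/10 s, in which the tool goes at most 50 mm and 8.59 degrees, less where a joint would pass 70% of its speed; a pose out of reach is approached as far as the arm can. A call with a gripper value outside its range is refused whole. The fingers move at their own pace and stop on an object; FORCE is the grip in N (left out, the last holds). Time passes only in rows, so rows that repeat a pose let the fingers close. It gives the time, the measured TCP pose, the force and the opening at its end, in the units of the state.
- robot.observe(): the state, without advancing time (a new reading comes with each control period).
- robot.read_camera(name): name is "scene" or "top" or "wrist"; returns the picture (420x560x3 uint8, blue, green, red); there is no depth.
- robot.calibration(name): a dict with "intrinsics" (3x3 intrinsics, pixels), "dist" ([k1, k2, p1, p2, k3] as OpenCV has them; the pictures are not rectified), "cam_to_world" (4x4, takes a point from camera to world coordinates); the wrist camera has in their place "mount" (4x4, takes a point from camera to tool coordinates, whose origin is the TCP and whose axes are the tool frame's). Camera axes: x right, y up, looking along -z (the intrinsics and any distortion apply to the point x, -y, -z); pixel columns grow to the right and rows downward; lengths in m; the calibration is good to about 2 mm. A picture is of the moment at which its call begins: read the wrist's pose just before it. calibration takes no time and is no camera call.
- robot.hand_in(): hands the job in, once; it reports no verdict.
The state is a dict: "time": time; "qpos": joint angles; "qvel": joint speeds; "joint_efforts": joint torques, N m; "tool_pos": TCP position; "tool_rot": TCP orientation; "contact_force": force on the tool from outside, world axes, zero at the start; "torque": the same for the moment, N m; "opening": finger opening in m.
Only numpy, scipy, OpenCV 4.12 (cv2) and the standard library are available. Lean on these libraries where they do the work, as an engineer would, in place of code of your own. Each camera call takes 0.05 s, during which the arm holds its last target. There are 200 camera calls.

## Working session

There is one attempt and no reset: what is moved stays moved. The work goes in short steps, Python scripts to look and compute and a shell command to move; the robot and the scene stay as the last step left them, time stands still between calls to the robot, and variables do not carry over. Pictures are saved under pics/ and viewed, about 12 in all and at most 16, crops included, and the job is handed in when it is done.

```bash
mkdir -p pics
cat > h.py <<'E'
import numpy as np, cv2
from cell import robot
from scipy.spatial.transform import Rotation as R
def snap(n,f=None):
    s=robot.observe(); im=np.array(robot.read_camera(n)); 
    if f: cv2.imwrite('pics/'+f,im)
    return im,s
def T_tool(s):
    T=np.eye(4);T[:3,:3]=R.from_euler('xyz',s['tool_rot']).as_matrix();T[:3,3]=s['tool_pos'];return T
def camT(n,s=None):
    c=robot.calibration(n)
    return c,(np.array(c['cam_to_world']) if n!='wrist' else T_tool(s)@np.array(c['mount']))
def ray(n,px,s=None):
    c,T=camT(n,s);p=cv2.undistortPoints(np.array(px,float).reshape(-1,1,2),np.array(c['intrinsics']),np.array(c['dist'])).reshape(-1,2)
    d=np.c_[p[:,0],-p[:,1],-np.ones(len(p))]@T[:3,:3].T
    return T[:3,3],d
def onplane(n,px,z,s=None):
    o,d=ray(n,px,s);return o+d*((z-o[2])/d[:,2])[:,None]
def proj(n,P,s=None):
    c,T=camT(n,s);q=(np.array(P,float).reshape(-1,3)-T[:3,3])@T[:3,:3]
    q=q*[1,-1,-1]
    return cv2.projectPoints(q,np.zeros(3),np.zeros(3),np.array(c['intrinsics']),np.array(c['dist']))[0].reshape(-1,2)
E
python3 - <<'E'
from h import *
s=robot.observe();print(s)
for n in('scene','top'):snap(n,n+'0.png')
for n in('scene','top'):
    c=robot.calibration(n);print(n,np.round(c['cam_to_world'],3).tolist(),np.round(c['intrinsics'],1).tolist(),c['dist'])
print(robot.calibration('wrist'),robot.tip_extent)
E
```

```text
{'time': 0.0, 'qpos': array([-1.47699948e+00,  3.42736596e-01,  1.52502515e+00, -4.72881712e-06,
        1.27534322e+00, -1.46036765e-01]), 'qvel': array([ 0.00207818, -0.00052598,  0.00072754, -0.00018472,  0.00045269,
       -0.00075807]), 'joint_efforts': array([ 2.40490772e-03, -4.31228650e+01, -2.44224858e+01,  7.18606822e-02,
        5.59013046e-02, -1.27049298e-04]), 'tool_pos': array([ 0.12467683, -0.50961388,  0.25103487]), 'tool_rot': array([2.99854589, 1.569284  , 1.66758455]), 'contact_force': array([ 0.11407639,  0.15198955, -0.25408867]), 'torque': array([-0.02162622,  0.06295915,  0.01246022]), 'opening': 0.09180287829027292}
scene [[-0.84, -0.445, 0.31, 0.861], [0.542, -0.67, 0.507, 0.621], [-0.018, 0.594, 0.804, 1.108], [0.0, 0.0, 0.0, 1.0]] [[447.7, 0.0, 282.7], [0.0, 447.7, 208.1], [0.0, 0.0, 1.0]] [-0.10473626  0.          0.          0.          0.        ]
top [[0.01, 0.979, -0.203, 0.153], [-1.0, 0.01, 0.002, -0.048], [0.004, 0.203, 0.979, 1.504], [0.0, 0.0, 0.0, 1.0]] [[408.0, 0.0, 271.5], [0.0, 408.0, 205.7], [0.0, 0.0, 1.0]] [-0.11048401  0.          0.          0.          0.        ]
{'intrinsics': array([[292.5728685 ,   0.        , 284.92588459],
       [  0.        , 292.5728685 , 209.31361639],
       [  0.        ,   0.        ,   1.        ]]), 'dist': array([-0.0617721,  0.       ,  0.       ,  0.       ,  0.       ]), 'mount': array([[ 4.11929145e-04,  2.63804353e-01, -9.64576121e-01,
        -1.33578589e-01],
       [-1.80597815e-03,  9.64574826e-01,  2.63803227e-01,
         7.13962851e-02],
       [ 9.99998284e-01,  1.63333516e-03,  8.73761380e-04,
         3.15097196e-04],
       [ 0.00000000e+00,  0.00000000e+00,  0.00000000e+00,
         1.00000000e+00]])} 0.025
```

View pics/top0.png

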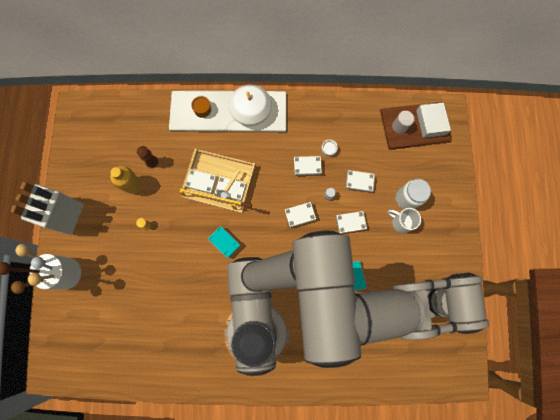

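View pics/scene0.png

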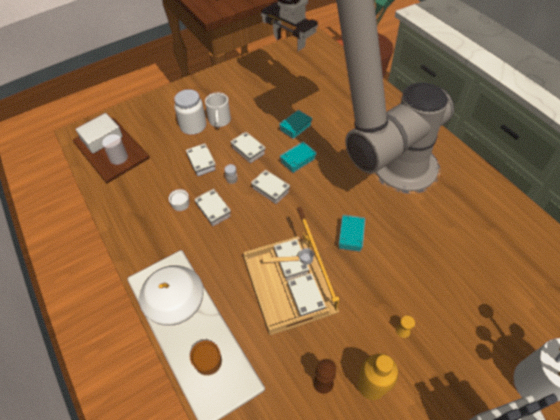

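The top view shows four white loose tubs at about (308,166), (361,181), (300,214) and (351,222). The turquoise ones at (225,242) and (357,275), plus a third hidden by the arm, are decoys. The caddy is at (218,180), with the scoop on its right-hand tub and the bar's grip near (265,212). Next I'll measure these.

```bash
cat > tubs.py <<'E'
from h import *
def white(im,thr=150,sat=70):
    h=cv2.cvtColor(im,cv2.COLOR_BGR2HSV);m=((h[...,2]>thr)&(h[...,1]<sat)).astype(np.uint8)*255
    return cv2.morphologyEx(m,cv2.MORPH_CLOSE,np.ones((5,5)))
def rects(n,im,z,s=None,sc=4,thr=150,sat=70):
    big=cv2.resize(im,None,fx=sc,fy=sc,interpolation=cv2.INTER_CUBIC)
    h=cv2.cvtColor(big,cv2.COLOR_BGR2HSV);m=((h[...,2]>thr)&(h[...,1]<sat)).astype(np.uint8)*255
    m=cv2.morphologyEx(m,cv2.MORPH_CLOSE,np.ones((5*sc,5*sc)))
    out=[]
    for c in cv2.findContours(m,0,cv2.CHAIN_APPROX_NONE)[0]:
        if cv2.contourArea(c)<60*sc*sc: continue
        px=(c.reshape(-1,2)+.5)/sc-.5
        P=onplane(n,px,z,s)[:,:2]
        (cx,cy),(w,hh),a=cv2.minAreaRect((P*1000).astype(np.float32))
        if w>hh: a+=90;w,hh=hh,w   # a: direction of short side
        a=(a+90)%180-90
        out.append((cx,cy,w,hh,a,px.mean(0)))
    return out
E
python3 - <<'E'
from tubs import *
for n in('top','scene'):
    im=cv2.imread(f'pics/{n}0.png')
    for z in(.038,.048):
        print(n,z)
        for r in rects(n,im,z):
            if 50<r[2]<85 and 70<r[3]<125: print(np.round(r[:5],1),np.round(r[5]))
a=cv2.imread('pics/top0.png')[135:235,160:290];b=cv2.imread('pics/scene0.png')[210:340,230:360]
cv2.imwrite('pics/c0.png',np.hstack([cv2.resize(a,(468,360)),cv2.resize(b,(330,360))]) if 0 else np.hstack([cv2.resize(a,(400,308),interpolation=2),cv2.resize(b,(308,308),interpolation=2)]))
E
```

```text
top 0.038
[195.4  55.5  76.6 111.9 -84.8] [239. 278.]
[ 399.1 -343.7   68.   105.1    9.3] [351. 222.]
[ 426.1 -156.2   68.4  102.3   17.2] [300. 214.]
[ 556.3 -382.6   68.8  104.1   -7.9] [360. 181.]
[ 614.2 -185.3   68.1  102.2    2.6] [308. 165.]
top 0.048
[195.1  54.8  76.1 111.2 -84.8] [239. 278.]
[ 397.4 -341.7   67.5  104.4    9.3] [351. 222.]
[ 424.2 -155.5   67.9  101.6   17.2] [300. 214.]
[ 553.5 -380.3   68.3  103.4   -7.9] [360. 181.]
[ 611.1 -184.3   67.6  101.5    2.6] [308. 165.]
scene 0.038
[ 617.4 -173.6   69.2  121.1    2.7] [214. 207.]
[ 696.2 -256.5   62.6   80.4  -31.3] [179. 200.]
[ 428.7 -152.7   70.6  104.7   17.1] [271. 184.]
[ 401.2 -331.9   70.7  124.1    7.3] [249. 147.]
scene 0.048
[ 619.7 -166.2   68.6  119.9    2.7] [214. 207.]
[ 697.7 -248.3   62.    79.7  -31.3] [179. 200.]
[ 432.7 -145.4   69.9  103.7   17.1] [271. 184.]
[ 405.5 -323.    70.   123.     7.3] [249. 147.]
```

View pics/c0.png

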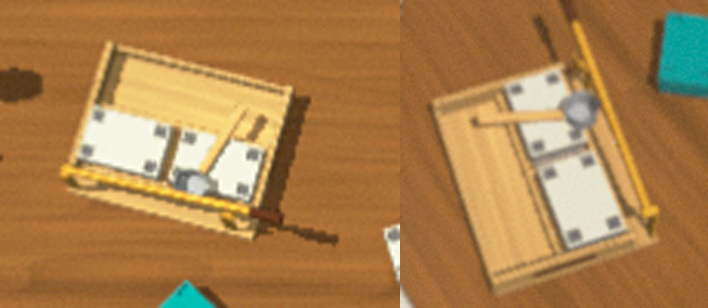

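```bash
cat > plan.py <<'E'
import sys,json
from h import *
# usage: plan.py "x,y,z,jawdeg;..." [start]  -> per leg: tool-axis shift (mm), twist rx (rad), rows needed
s=robot.observe();T=T_tool(s);Rm=T[:3,:3]
p=T[:3,3];j=np.degrees(np.arctan2(Rm[1,2],Rm[0,2]));first=True
print('now',np.round(p*1000,1),'jaw',round(j,1),'tilt',np.round(Rm[2],3),'F',np.round(s['contact_force'],1),'open',round(s['opening']*1000,1),'t',round(s['time'],1))
def down(j):
    a=np.radians(j);z=np.array([np.cos(a),np.sin(a),0]);x=np.array([0,0,-1.]);return np.c_[x,np.cross(z,x),z]
for w in (sys.argv[1].split(';') if len(sys.argv)>1 else []):
    q=np.array([float(v) for v in w.split(',')]);G=down(q[3])
    d=Rm.T@(q[:3]/1000-p);tw=R.from_matrix(Rm.T@G).as_rotvec()
    n=max(np.linalg.norm(d)/.05,np.linalg.norm(tw)/.1499)
    print(w,'->',np.round(d,3).tolist(),np.round(tw,3).tolist(),'rows %.1f'%n)
    p=q[:3]/1000;Rm=G
E
python3 plan.py "300,-250,380,-40;400,-30,380,-15;420,100,360,-15"
```

```text
now [ 124.7 -509.7  251.1] jaw -76.3 tilt [-1.     0.    -0.001] F [ 0.3 -0.3 -0. ] open 91.8 t 0.1
300,-250,380,-40 -> [-0.129, 0.232, -0.211] [-0.633, -0.001, -0.001] rows 6.8
400,-30,380,-15 -> [0.0, 0.233, -0.065] [-0.436, 0.0, 0.0] rows 4.8
420,100,360,-15 -> [0.02, 0.131, -0.014] [0.0, 0.0, 0.0] rows 2.7
```

```bash
python3 plan.py "200,-380,340,-56;310,-200,380,-30;390,-30,380,-15;420,100,360,-15"
```

```text
now [ 124.7 -509.7  251.1] jaw -76.3 tilt [-1.     0.    -0.001] F [ 0.3 -0.3 -0. ] open 91.8 t 0.1
200,-380,340,-56 -> [-0.089, 0.104, -0.108] [-0.354, -0.001, -0.0] rows 3.5
310,-200,380,-30 -> [-0.04, 0.192, -0.088] [-0.454, 0.0, 0.0] rows 4.3
390,-30,380,-15 -> [0.0, 0.187, -0.016] [-0.262, 0.0, 0.0] rows 3.8
420,100,360,-15 -> [0.02, 0.133, -0.005] [0.0, 0.0, 0.0] rows 2.7
```

```bash
python3 -m creep '[{"translation":[-0.089,0.104,-0.108],"twist":[-0.354,0,0],"hand":100},{"translation":[-0.089,0.104,-0.108],"twist":[-0.354,0,0],"hand":100},{"translation":[-0.089,0.104,-0.108],"twist":[-0.354,0,0],"hand":100},{"translation":[-0.089,0.104,-0.108],"twist":[-0.354,0,0],"hand":100}]'
python3 -m creep '[{"translation":[-0.04,0.192,-0.088],"twist":[-0.454,0,0],"hand":100},{"translation":[-0.04,0.192,-0.088],"twist":[-0.454,0,0],"hand":100},{"translation":[-0.04,0.192,-0.088],"twist":[-0.454,0,0],"hand":100},{"translation":[-0.04,0.192,-0.088],"twist":[-0.454,0,0],"hand":100},{"translation":[-0.04,0.192,-0.088],"twist":[-0.454,0,0],"hand":100}]'
python3 -m creep '[{"translation":[0,0.187,-0.016],"twist":[-0.262,0,0],"hand":100},{"translation":[0,0.187,-0.016],"twist":[-0.262,0,0],"hand":100},{"translation":[0,0.187,-0.016],"twist":[-0.262,0,0],"hand":100},{"translation":[0,0.187,-0.016],"twist":[-0.262,0,0],"hand":100}]'
python3 -m creep '[{"translation":[0.02,0.133,-0.005],"twist":[0,0,0],"hand":100},{"translation":[0.02,0.133,-0.005],"twist":[0,0,0],"hand":100},{"translation":[0.02,0.133,-0.005],"twist":[0,0,0],"hand":100}]'
python3 plan.py "420,100,360,-15"; python3 -c "
from h import *
im,s=snap('wrist','w1.png')"
```

```text
time: 0.5
tool_pos: [0.2013, -0.3779, 0.3422]
tool_rot: [0.682, 1.57, -0.292]
contact_force: [0.5, -0.8, 0.8]
opening: 0.0919
time: 1.0
tool_pos: [0.3117, -0.194, 0.3833]
tool_rot: [0.355, 1.568, -0.161]
contact_force: [0.0, -0.5, -1.2]
opening: 0.0921
time: 1.4
tool_pos: [0.3904, -0.0211, 0.3834]
tool_rot: [0.196, 1.568, -0.058]
contact_force: [0.6, -1.1, 1.1]
opening: 0.0919
time: 1.7
tool_pos: [0.4186, 0.1117, 0.3627]
tool_rot: [0.324, 1.569, 0.072]
contact_force: [1.2, -0.9, -0.9]
opening: 0.0919
now [418.6 111.7 362.7] jaw -14.4 tilt [-1.     0.001  0.002] F [ 1.2 -0.9 -0.9] open 91.9 t 1.7
420,100,360,-15 -> [0.003, -0.011, 0.004] [0.01, 0.002, -0.001] rows 0.2
```

View pics/w1.png

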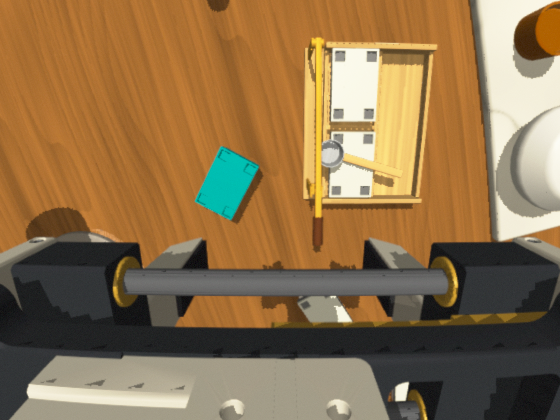

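The wrist view has the caddy aligned with the image. The end wall tops run at about row 45 and row 201, the lids sit at (355,85) and (350,165), the scoop bowl is at (330,153) with the handle end at (400,175), and the grip is at (318,232).

Run:
```python
from tubs import *
import pickle
s=robot.observe();im=cv2.imread('pics/w1.png')
for n in(20,):
  for r in rects('wrist',im,.048,s,thr=165,sat=60):
    print(np.round(r[:5],1),np.round(r[5]))
q=onplane('wrist',[[305,45],[436,46],[303,200],[420,202]],.04,s)*1000
print(q.round(1))
crop=im[30:260,280:450];cv2.imwrite('pics/w1c.png',cv2.resize(crop,None,fx=3.4/1.3,fy=3.4/1.3,interpolation=2))
# lid masks bbox
h=cv2.cvtColor(im,cv2.COLOR_BGR2HSV)
print(h[85,355],h[165,360],h[150,400],h[57,337])
```

```text
[ 537.4 -356.2   25.6   48.8  -13.3] [402. 392.]
[ 212.8 -249.8  130.8  142.3  -43.8] [233. 381.]
[ -38.7 -201.7  131.9  390.4   80.7] [113. 388.]
[ 399.6 -297.3  132.9  141.5  -27. ] [332. 378.]
[ 458.3 -144.1   25.4   40.5    0.8] [341. 314.]
[90.8 93.2 11.5 33.4 61.4] [ 98. 239.]
[516.9 110.2  79.4 100.6 -14. ] [350. 163.]
[549.7 220.5  67.  100.5 -14.1] [354.  84.]
[799.6  94.5 131.  395.2  -2.8] [521. 127.]
[[494.4 292.1  40. ]
 [679.6 247.4  40. ]
 [438.3  71.9  40. ]
 [622.   21.5  40. ]]
[ 28  17 250] [ 18 136 221] [ 23 131 250] [ 18  16 155]
```

View pics/w1c.png

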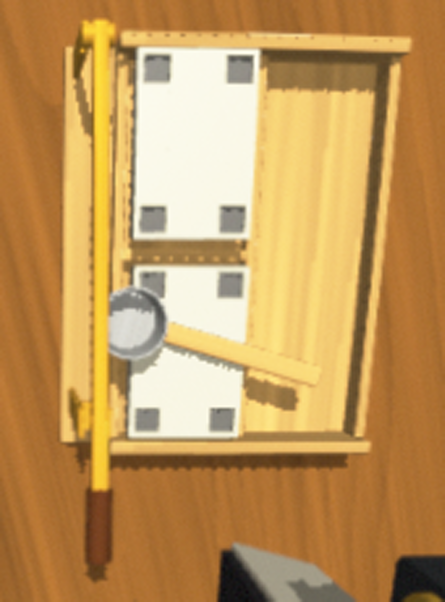

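Left base lid: centre (549.7, 220.5), size 67×100.5, angle −14.1°. The walls agree with it, giving caddy origin ≈ (547.3, 161.8) and yaw −14.2°. Next I'll work out the bar angle and the approach.

```bash
cat >> h.py <<'E'
CO=np.array([.5473,.1618,0]);CA=np.radians(-14.2)
CR=R.from_euler('z',CA).as_matrix()
def c2w(p): return CO+CR@np.array(p,float)
def w2c(p): return (np.array(p)-CO)@CR
E
python3 - <<'E'
from h import *
s=robot.observe()
for n,px in(('wrist',[317.5,232.7]),('wrist',[317.5,210.]),('wrist',[318,247.])):
    o,d=ray(n,[px],s);o=w2c(o);d=CR.T@d[0]
    t=(-.07-o[0])/d[0];p=o+d*t;print('plane',p*1000) # ill-conditioned if near vertical plane
    for r in(.23,.25,.27):
        f=lambda q:np.linalg.norm(np.cross(np.array([-.07,.108-r*np.cos(q),.072+r*np.sin(q)])-o,d))/np.linalg.norm(d)
        qs=np.linspace(0,.6,121);v=[f(q) for q in qs];i=int(np.argmin(v));print(px,r,qs[i],v[i]*1000)
# scene/top
for q in(0,.1,.2,.3):
    P=[c2w([-.07,.108-r*np.cos(q),.072+r*np.sin(q)]) for r in(.23,.27)]
    print(q,proj('scene',P).round(1).tolist(),proj('top',P).round(1).tolist(),proj('wrist',P,s).round(1).tolist())
E
```

```text
plane [ -70.         -135.87020511  133.44399584]
[317.5, 232.7] 0.23 0.33 20.45460588015461
[317.5, 232.7] 0.25 0.27 1.183291162889866
[317.5, 232.7] 0.27 0.0 8.295262717249141
plane [ -70.         -106.92588635  126.38704359]
[317.5, 210.0] 0.23 0.04 5.804267759729165
[317.5, 210.0] 0.25 0.6 17.421403393211744
[317.5, 210.0] 0.27 0.6 35.02185382978514
plane [ -70.         -151.88757966  143.48204153]
[318, 247.0] 0.23 0.385 37.628668716597836
[318, 247.0] 0.25 0.375 17.79087903821132
[318, 247.0] 0.27 0.26 0.3059780767145566
0 [[304.2, 228.5], [299.3, 217.5]] [[240.3, 205.4], [251.1, 208.2]] [[313.3, 210.1], [312.7, 235.2]]
0.1 [[304.5, 224.2], [299.6, 212.3]] [[239.5, 204.0], [250.4, 206.6]] [[314.9, 213.6], [314.5, 240.8]]
0.2 [[305.1, 220.4], [300.2, 207.6]] [[238.1, 202.4], [248.9, 204.8]] [[316.6, 215.8], [316.5, 245.2]]
0.3 [[306.1, 217.3], [301.2, 203.7]] [[236.0, 200.7], [246.6, 202.7]] [[318.6, 216.5], [318.8, 248.1]]
```

Run:
```python
from h import *
a=cv2.imread('pics/top0.png')[190:225,215:275];b=cv2.imread('pics/scene0.png')[195:250,280:330]
a=cv2.resize(a,(480,280),interpolation=0);b=cv2.resize(b,(300,330),interpolation=0)
a=cv2.copyMakeBorder(a,0,50,0,0,cv2.BORDER_CONSTANT)
cv2.imwrite('pics/g0.png',np.hstack([a,b]))
```

```text
(no output)
```

View pics/g0.png

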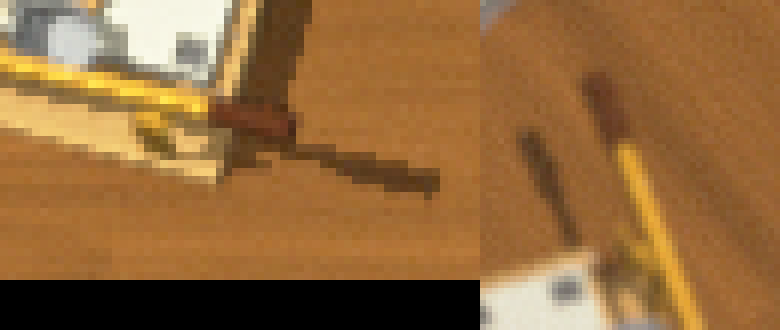

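```bash
python3 - <<'E'
from h import *
print(c2w([-.07,-.1355,.240])*1000,c2w([-.07,-.1355,.136])*1000)
E
python3 plan.py "446.3,47.6,240,-14.2;446.3,47.6,136,-14.2"
```

```text
[446.19967472  47.6116721  240.        ] [446.19967472  47.6116721  136.        ]
now [418.9 115.2 361.7] jaw -14.3 tilt [-1.     0.003 -0.   ] F [-1.8  2.6 -2. ] open 91.8 t 1.8
446.3,47.6,240,-14.2 -> [0.121, -0.059, 0.043] [-0.001, -0.0, -0.003] rows 2.8
446.3,47.6,136,-14.2 -> [0.104, 0.0, 0.0] [0.0, 0.0, 0.0] rows 2.1
```

```bash
python3 -m creep '[{"translation":[0.121,-0.059,0.043],"twist":[0,0,0],"hand":100},{"translation":[0.121,-0.059,0.043],"twist":[0,0,0],"hand":100},{"translation":[0.121,-0.059,0.043],"twist":[0,0,0],"hand":100},{"translation":[0.121,-0.059,0.043],"twist":[0,0,0],"hand":100},{"translation":[0.121,-0.059,0.043],"twist":[0,0,0],"hand":100}]' >/dev/null
python3 plan.py "446.3,47.6,136,-14.2"
python3 -c "
from h import *
snap('scene','s1.png')
im=cv2.imread('pics/s1.png')[150:340,200:400];cv2.imwrite('pics/s1c.png',cv2.resize(im,None,fx=3,fy=3,interpolation=2))"
```

```text
now [446.1  47.8 240.7] jaw -14.4 tilt [-1.     0.003 -0.001] F [ 0.1 -0.   0.1] open 91.6 t 2.2
446.3,47.6,136,-14.2 -> [0.105, -0.0, 0.0] [-0.003, -0.001, -0.003] rows 2.1
```

View pics/s1c.png

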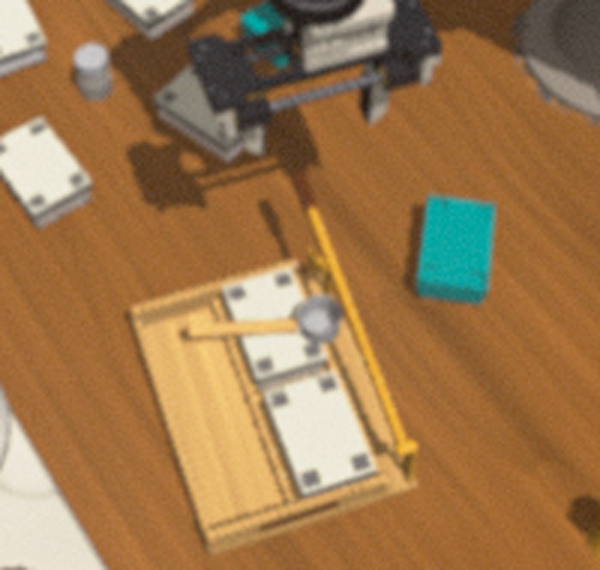

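The gripper (fingers at about (255,135) and (375,100) in the crop) hovers just past the grip at (305,190). Descending and closing.

```bash
python3 -m creep '[{"translation":[0.05,0,0],"twist":[0,0,0],"hand":100},{"translation":[0.105,0,0],"twist":[0,0,0],"hand":100},{"translation":[0.105,0,0],"twist":[0,0,0],"hand":100},{"translation":[0.105,0,0],"twist":[0,0,0],"hand":100}]'
python3 -m creep '[{"translation":[0,0,0],"twist":[0,0,0],"hand":0},{"translation":[0,0,0],"twist":[0,0,0],"hand":0},{"translation":[0,0,0],"twist":[0,0,0],"hand":0},{"translation":[0,0,0],"twist":[0,0,0],"hand":0},{"translation":[0,0,0],"twist":[0,0,0],"hand":0}]' 8
python3 -m creep '[{"translation":[0,0,0],"twist":[0,0,0],"hand":0},{"translation":[0,0,0],"twist":[0,0,0],"hand":0}]' 8
python3 plan.py; python3 -c "
from h import *
im,s=snap('wrist','w2.png')"
```

```text
time: 2.7
tool_pos: [0.4474, 0.049, 0.1379]
tool_rot: [1.212, 1.566, 0.963]
contact_force: [0.0, -0.3, 0.5]
opening: 0.0919
time: 3.2
tool_pos: [0.4475, 0.0489, 0.1384]
tool_rot: [1.073, 1.566, 0.824]
contact_force: [0.3, 0.4, -0.3]
opening: 0.0564
time: 3.4
tool_pos: [0.4476, 0.0489, 0.1385]
tool_rot: [1.05, 1.566, 0.801]
contact_force: [0.6, -0.9, -0.4]
opening: 0.0404
now [447.6  48.9 138.5] jaw -14.3 tilt [-1.     0.004  0.002] F [ 0.6 -0.9 -0.4] open 40.4 t 3.4
```

Fingers close at ~75 mm/s; continue closing.

```bash
python3 -m creep '[{"translation":[0,0,0],"twist":[0,0,0],"hand":0},{"translation":[0,0,0],"twist":[0,0,0],"hand":0},{"translation":[0,0,0],"twist":[0,0,0],"hand":0},{"translation":[0,0,0],"twist":[0,0,0],"hand":0},{"translation":[0,0,0],"twist":[0,0,0],"hand":0}]' 8
python3 plan.py
python3 - <<'E'
from h import *
im,s=snap('wrist','w2.png')
g=w2c(T_tool(s)@[.006,0,0,1][0:4] if 0 else (T_tool(s)@np.array([.006,0,0,1]))[:3]);print('grasp pt caddy',g*1000)
q0=.22
E
```

```text
time: 3.95
tool_pos: [0.4487, 0.0487, 0.1387]
tool_rot: [0.72, 1.564, 0.471]
contact_force: [5.7, -1.5, -1.2]
opening: 0.0133
now [448.7  48.7 138.7] jaw -14.3 tilt [-1.     0.004  0.005] F [ 5.7 -1.5 -1.2] open 13.3 t 4.0
grasp pt caddy [ -67.76299522 -133.83844945  132.73457553]
```

View pics/w2.png

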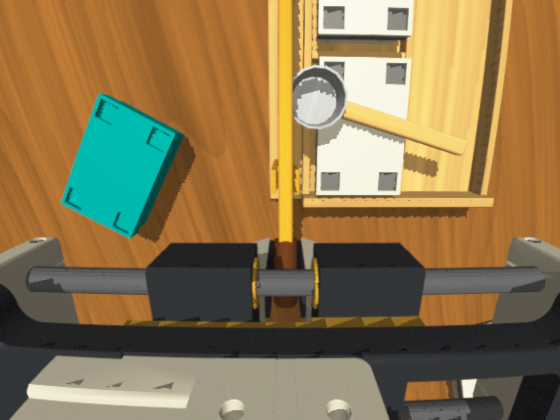

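Grip held at 13.3 mm; the bar runs up column 287 and the turquoise decoy at (122,165) is clear. Arc part 1.

```bash
python3 -m creep '[{"translation":[-0.029,0.009,0.001],"twist":[0,0,0],"hand":0},{"translation":[-0.056,0.021,0.001],"twist":[0,0,0],"hand":0},{"translation":[-0.082,0.037,0.001],"twist":[0,0,0],"hand":0},{"translation":[-0.105,0.055,0.001],"twist":[0,0,0],"hand":0},{"translation":[-0.127,0.076,0.001],"twist":[0,0,0],"hand":0}]' 10
cat > bar.py <<'E'
from h import *
import sys
s=robot.observe();g=w2c((T_tool(s)@np.array([.006,0,0,1]))[:3]);v=g-np.array([-.07,.108,.072])
q=np.arctan2(v[2],-v[1]);r=np.hypot(v[1],v[2]);print('grasp caddy',(g*1000).round(1),'q %.3f r %.1f'%(q,r*1000))
for a in sys.argv[1:]:
    a=float(a);print(a,np.round([-r*(np.sin(a)-np.sin(q)),-r*(np.cos(a)-np.cos(q)),-.07-g[0]],3))
E
python3 plan.py; python3 bar.py 1 1.13 1.26 1.39 1.52 1.65 1.78 1.88 1.93
```

```text
time: 4.5
tool_pos: [0.467, 0.1203, 0.2675]
tool_rot: [0.04, 1.566, -0.21]
contact_force: [0.4, -8.0, 3.3]
opening: 0.0128
now [467.  120.3 267.5] jaw -14.3 tilt [-1.     0.     0.005] F [ 0.4 -8.   3.3] open 12.8 t 4.5
grasp caddy [-67.7 -60.  261.5] q 0.846 r 253.3
1.0 [-0.024  0.031 -0.002]
1.13 [-0.04   0.06  -0.002]
1.26 [-0.052  0.091 -0.002]
1.39 [-0.06   0.122 -0.002]
1.52 [-0.063  0.155 -0.002]
1.65 [-0.063  0.188 -0.002]
1.78 [-0.058  0.221 -0.002]
1.88 [-0.052  0.245 -0.002]
1.93 [-0.048  0.257 -0.002]
```

```bash
python3 -m creep '[{"translation":[-0.024,0.031,0],"twist":[0,0,0],"hand":0},{"translation":[-0.04,0.06,0],"twist":[0,0,0],"hand":0},{"translation":[-0.052,0.091,0],"twist":[0,0,0],"hand":0},{"translation":[-0.06,0.122,0],"twist":[0,0,0],"hand":0},{"translation":[-0.063,0.155,0],"twist":[0,0,0],"hand":0}]' 10
python3 plan.py; python3 bar.py 1.65 1.78 1.9 1.94
```

```text
time: 5.0
tool_pos: [0.5047, 0.2716, 0.3314]
tool_rot: [0.052, 1.566, -0.198]
contact_force: [1.7, -0.6, 0.4]
opening: 0.0004
now [504.7 271.6 331.4] jaw -14.3 tilt [-1.     0.     0.005] F [ 1.7 -0.6  0.4] open 0.4 t 5.0
grasp caddy [-68.2  96.  325.4] q 1.523 r 253.7
1.65 [ 0.001  0.032 -0.002]
1.78 [ 0.005  0.065 -0.002]
1.9 [ 0.013  0.094 -0.002]
1.94 [ 0.017  0.104 -0.002]
```

The fingers have lost the bar (opening 0.4 mm), so I'll look.

Run:
```python
from h import *
snap('scene','s2.png');snap('top','t2.png')
for q in(.9,1.,1.1,1.2,1.3,1.4,1.5):
    P=[c2w([-.068,.108-r*np.cos(q),.072+r*np.sin(q)]) for r in(.23,.27)];print(q,proj('scene',P).round(0).tolist(),proj('top',P).round(0).tolist())
im=cv2.imread('pics/s2.png')[90:350,200:400];b=cv2.imread('pics/t2.png')[110:240,150:300]
cv2.imwrite('pics/s2c.png',np.hstack([cv2.resize(im,(400,520),interpolation=2),cv2.copyMakeBorder(cv2.resize(b,(390,338),interpolation=2),0,182,0,0,cv2.BORDER_CONSTANT)]))
```

```text
0.9 [[318.0, 215.0], [315.0, 199.0]] [[210.0, 186.0], [216.0, 186.0]]
1.0 [[321.0, 218.0], [318.0, 202.0]] [[204.0, 184.0], [209.0, 183.0]]
1.1 [[325.0, 222.0], [322.0, 206.0]] [[197.0, 181.0], [201.0, 180.0]]
1.2 [[328.0, 227.0], [327.0, 212.0]] [[190.0, 179.0], [192.0, 177.0]]
1.3 [[332.0, 233.0], [332.0, 219.0]] [[183.0, 177.0], [184.0, 174.0]]
1.4 [[336.0, 240.0], [337.0, 227.0]] [[176.0, 174.0], [175.0, 171.0]]
1.5 [[341.0, 248.0], [342.0, 236.0]] [[169.0, 172.0], [166.0, 169.0]]
```

View pics/s2c.png

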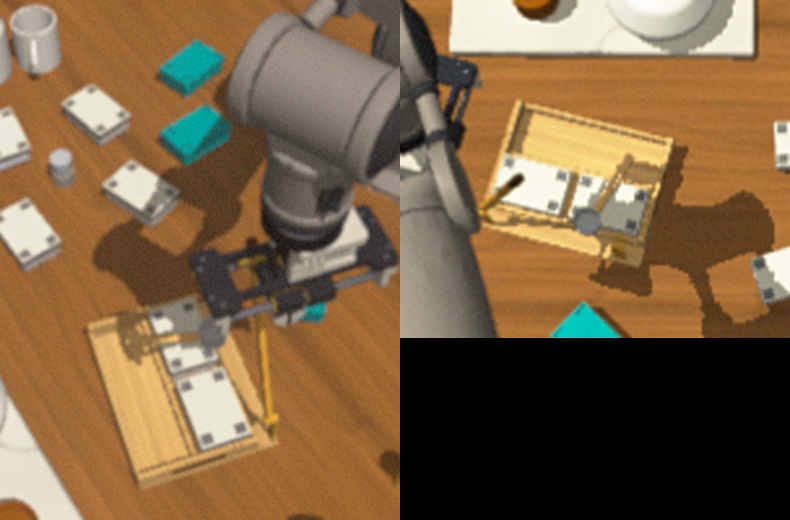

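The bar is up but was left at about 1.13 rad (tip at top-view pixel (197,178)). I'll go over it with closed fingers and push it on from the free side.

```bash
python3 -m creep '[{"translation":[-0.05,0,0],"twist":[0,0,0],"hand":0},{"translation":[-0.09,0,0],"twist":[0,0,0],"hand":0},{"translation":[-0.09,0,0],"twist":[0,0,0],"hand":0}]'
python3 -m creep '[{"translation":[0,-0.05,0],"twist":[0,0,0],"hand":0},{"translation":[0,-0.1,0],"twist":[0,0,0],"hand":0},{"translation":[0,-0.15,0],"twist":[0,0,0],"hand":0},{"translation":[0,-0.16,0],"twist":[0,0,0],"hand":0},{"translation":[0,-0.16,0],"twist":[0,0,0],"hand":0}]'
python3 plan.py; python3 bar.py
```

```text
time: 5.4
tool_pos: [0.5047, 0.2733, 0.4257]
tool_rot: [0.491, 1.559, 0.245]
contact_force: [0.2, -0.2, 0.2]
opening: 0.0002
time: 5.9
tool_pos: [0.4649, 0.1164, 0.4247]
tool_rot: [0.502, 1.56, 0.252]
contact_force: [-0.0, 0.2, 0.4]
opening: 0.0005
now [464.9 116.4 424.7] jaw -14.3 tilt [-1.     0.005  0.01 ] F [-0.   0.2  0.4] open 0.5 t 5.9
grasp caddy [-68.7 -64.2 418.7] q 1.110 r 387.1
```

```bash
python3 -m creep '[{"translation":[0.05,0,0],"twist":[0,0.01,-0.005],"hand":0},{"translation":[0.11,0,0],"twist":[0,0.01,-0.005],"hand":0},{"translation":[0.11,0,0],"twist":[0,0.01,-0.005],"hand":0},{"translation":[0.11,0,0],"twist":[0,0.01,-0.005],"hand":0}]'
python3 -m creep '[{"translation":[0,0.03,0],"twist":[0,0,0],"hand":0},{"translation":[0,0.06,0],"twist":[0,0,0],"hand":0},{"translation":[0,0.09,0],"twist":[0,0,0],"hand":0},{"translation":[0,0.12,0],"twist":[0,0,0],"hand":0},{"translation":[0,0.15,0],"twist":[0,0,0],"hand":0}]'
python3 plan.py; python3 bar.py
```

```text
time: 6.3
tool_pos: [0.4657, 0.1175, 0.3137]
tool_rot: [-2.974, 1.567, 3.06]
contact_force: [0.6, -0.4, 1.0]
opening: 0.0004
time: 6.8
tool_pos: [0.5038, 0.2651, 0.3171]
tool_rot: [1.454, 1.569, 1.206]
contact_force: [1.4, -2.1, 0.7]
opening: -0.0
now [503.8 265.1 317.1] jaw -14.2 tilt [-1.     0.002  0.   ] F [ 1.4 -2.1  0.7] open -0.0 t 6.8
grasp caddy [-67.5  89.5 311.1] q 1.493 r 239.8
```

```bash
python3 -m creep '[{"translation":[0,0.03,0],"twist":[0,0,0],"hand":0},{"translation":[0,0.06,0],"twist":[0,0,0],"hand":0},{"translation":[0,0.075,0],"twist":[0,0,0],"hand":0},{"translation":[0,0.075,0],"twist":[0,0,0],"hand":0}]'
python3 plan.py; python3 bar.py
python3 -m creep '[{"translation":[0,-0.03,0],"twist":[0,0,0],"hand":0},{"translation":[-0.06,-0.06,0],"twist":[0,0,0],"hand":30},{"translation":[-0.1,-0.1,0.04],"twist":[0,0,0],"hand":100},{"translation":[-0.1,-0.15,0.08],"twist":[0,0,0],"hand":100},{"translation":[-0.1,-0.19,0.1],"twist":[0,0,0],"hand":100}]'
python3 - <<'E'
from h import *
snap('scene','s3.png');snap('wrist','w3.png')
for q in(1.6,1.7,1.8,1.9,2.):
    P=[c2w([-.068,.108-r*np.cos(q),.072+r*np.sin(q)]) for r in(.23,.27)];print(q,proj('scene',P).round(0).tolist())
im=cv2.imread('pics/s3.png')[130:380,220:420];b=cv2.imread('pics/w3.png')
cv2.imwrite('pics/s3c.png',np.hstack([cv2.resize(im,(320,400),interpolation=2),cv2.resize(b[:,80:],(457,400),interpolation=3)]))
E
python3 plan.py
```

```text
time: 7.2
tool_pos: [0.5228, 0.3405, 0.3194]
tool_rot: [1.027, 1.565, 0.782]
contact_force: [0.3, -0.0, 1.5]
opening: 0.0005
now [522.8 340.5 319.4] jaw -14.0 tilt [-1.     0.005  0.003] F [ 0.3 -0.   1.5] open 0.5 t 7.2
grasp caddy [-67.5 167.3 313.4] q 1.812 r 248.6
time: 7.7
tool_pos: [0.5629, 0.1632, 0.4191]
tool_rot: [0.676, 1.558, 0.432]
contact_force: [0.9, -0.2, -1.4]
opening: 0.028
1.6 [[345.0, 257.0], [347.0, 247.0]]
1.7 [[349.0, 266.0], [353.0, 259.0]]
1.8 [[354.0, 276.0], [358.0, 271.0]]
1.9 [[358.0, 287.0], [363.0, 284.0]]
2.0 [[362.0, 298.0], [368.0, 297.0]]
now [564.2 158.8 417.6] jaw -14.5 tilt [-1.     0.005  0.008] F [-0.5  1.  -0.5] open 36.0 t 7.8
```

View pics/s3c.png

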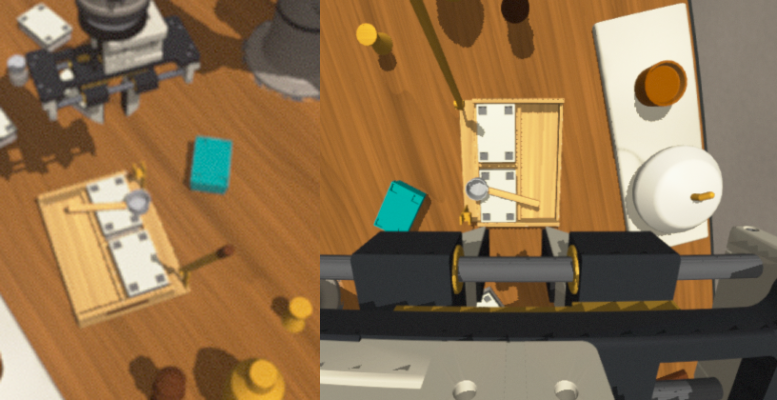

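Bar tip at scene pixel (366,285), which matches 1.9 rad. Now I'll take a closer wrist view for the scoop.

```bash
python3 -m creep '[{"translation":[0.05,-0.05,-0.02],"twist":[0,0.008,-0.005],"hand":100},{"translation":[0.09,-0.1,-0.02],"twist":[0,0.008,-0.005],"hand":100},{"translation":[0.09,-0.11,-0.02],"twist":[0,0.008,-0.005],"hand":100},{"translation":[0.09,-0.11,-0.02],"twist":[0,0.008,-0.005],"hand":100},{"translation":[0.09,-0.11,-0.02],"twist":[0,0.008,-0.005],"hand":100}]'
python3 - <<'E'
from tubs import *
im,s=snap('wrist','w4.png')
for r in rects('wrist',im,.048,s,thr=165,sat=60):
    if 40<r[2]<110 and 60<r[3]<125: print(np.round(r[:5],1),np.round(r[5]),w2c([r[0]/1000,r[1]/1000,0])*1000)
cv2.imwrite('pics/w4c.png',cv2.resize(im[20:300,150:500],None,fx=2,fy=2,interpolation=2))
E
```

```text
time: 8.3
tool_pos: [0.5183, 0.0571, 0.3285]
tool_rot: [0.316, 1.568, 0.062]
contact_force: [0.2, 0.9, 0.3]
opening: 0.0762
[ 424.5 -136.2   49.3   82.5   75.4] [258. 311.] [ -45.94245728 -319.05250965    0.        ]
[510.5 107.4  93.1 100.5 -14.7] [275. 145.] [-22.36391516 -61.72584774   0.        ]
[550.5 216.   66.8 100.8 -14. ] [277.  58.] [-10.17583001  53.3093576    0.        ]
```

View pics/w4c.png

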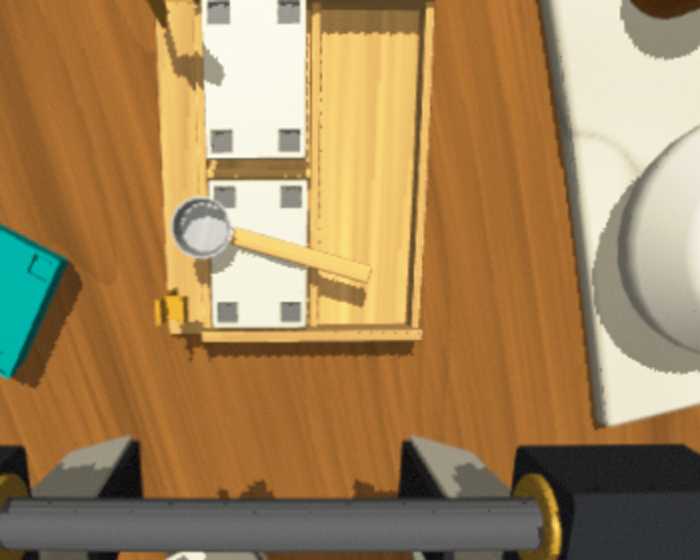

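```bash
sed -i 's/CO=np.array.*/CO=np.array([.5479,.1580,0]);CA=np.radians(-14.2)/' h.py
python3 - <<'E'
from h import *
s=robot.observe();print(s['tool_pos'])
P=onplane('wrist',[[334.5,156.],[266.5,138]],.058,s);B=onplane('wrist',[[250,133.5]],.072,s)[0]
L=onplane('wrist',[[255,110],[303,110],[303,183.5],[255,183.5]],.048,s)
for p in(*P,B,*L): print((p*1000).round(1),(w2c(p)*1000).round(1))
d=P[1]-P[0];d[2]=0;d/=np.linalg.norm(d);print('scoop yaw',np.degrees(np.arctan2(d[1],d[0])),'bowl from end',np.dot(B-P[0],d)*1000,'len',np.linalg.norm(P[1]-P[0])*1000)
O=B-d*.048;O2=P[0]+d*.07;print('origin',O*1000,O2*1000); G=(O+O2)/2-d*.01;print('grip',G*1000,w2c(G)*1000)
E
```

```text
[0.51892517 0.05786634 0.32899059]
[595.4  75.5  58. ] [ 66.3 -68.4  58. ]
[511.6 122.1  58. ] [-26.4 -43.7  58. ]
[493.3 133.2  72. ] [-46.9 -37.4  72. ]
[505.8 161.8  48. ] [-41.7  -6.7  48. ]
[568.7 145.4  48. ] [23.3 -7.1 48. ]
[544.7  47.3  48. ] [  24.1 -108.1   48. ]
[478.   64.7  48. ] [ -44.8 -107.6   48. ]
scoop yaw 150.90972264423849 bowl from end 117.35667549673407 len 95.92002336393398
origin [535.23203473 109.88446078  72.        ] [534.27843877 109.49370619  58.        ]
grip [543.49378413 104.82721248  65.        ] [  8.77209202 -52.6289889   65.        ]
```

```bash
python3 plan.py "532,80,250,24;543.5,104.8,180,60.9;543.5,104.8,76,60.9"
```

```text
now [518.9  57.9 329. ] jaw -14.5 tilt [-1.     0.001  0.004] F [0.  0.4 0. ] open 79.9 t 8.3
532,80,250,24 -> [0.079, 0.025, 0.007] [-0.672, 0.004, 0.0] rows 4.5
543.5,104.8,180,60.9 -> [0.07, 0.018, 0.021] [-0.644, 0.0, 0.0] rows 4.3
543.5,104.8,76,60.9 -> [0.104, 0.0, 0.0] [0.0, 0.0, 0.0] rows 2.1
```

```bash
python3 -m creep '[{"translation":[0.02,0.005,0.002],"twist":[-0.14,0.004,0],"hand":50},{"translation":[0.04,0.012,0.004],"twist":[-0.28,0.004,0],"hand":50},{"translation":[0.06,0.02,0.006],"twist":[-0.42,0.004,0],"hand":50},{"translation":[0.079,0.025,0.007],"twist":[-0.56,0.004,0],"hand":50},{"translation":[0.079,0.025,0.007],"twist":[-0.672,0.004,0],"hand":50}]'
python3 -m creep '[{"translation":[0.02,0.005,0.005],"twist":[-0.14,0,0],"hand":50},{"translation":[0.04,0.01,0.012],"twist":[-0.28,0,0],"hand":50},{"translation":[0.06,0.015,0.018],"twist":[-0.42,0,0],"hand":50},{"translation":[0.07,0.018,0.021],"twist":[-0.56,0,0],"hand":50},{"translation":[0.07,0.018,0.021],"twist":[-0.644,0,0],"hand":50}]' >/dev/null
python3 -m creep '[{"translation":[0,0,0],"twist":[0,0,0],"hand":50},{"translation":[0,0,0],"twist":[0,0,0],"hand":50}]' >/dev/null
python3 plan.py "543.5,104.8,76,60.9"
python3 -c "
from h import *
snap('wrist','w5.png')"
```

```text
time: 8.85
tool_pos: [0.5325, 0.0825, 0.2489]
tool_rot: [2.47, 1.569, 2.897]
contact_force: [0.3, -0.2, 0.1]
opening: 0.0497
now [546.  111.1 179.8] jaw 61.8 tilt [-1.    -0.001  0.002] F [ 0.5  0.1 -0.2] open 45.9 t 9.6
543.5,104.8,76,60.9 -> [0.104, -0.001, -0.007] [0.015, 0.002, 0.001] rows 2.1
```

View pics/w5.png

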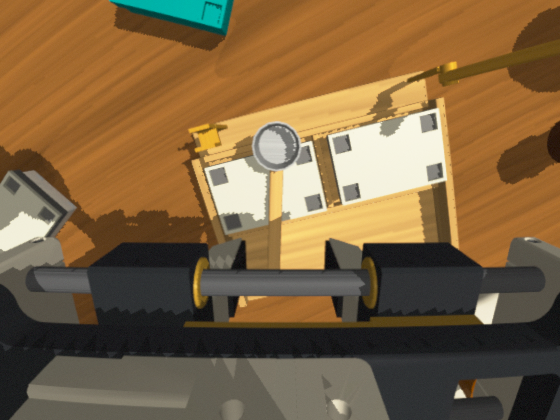

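```bash
python3 -m creep '[{"translation":[0.04,-0.001,-0.007],"twist":[0.015,0.002,0],"hand":50},{"translation":[0.08,-0.001,-0.007],"twist":[0.015,0.002,0],"hand":50},{"translation":[0.104,-0.001,-0.007],"twist":[0.015,0.002,0],"hand":50},{"translation":[0.104,-0.001,-0.007],"twist":[0.015,0.002,0],"hand":50}]'
python3 -m creep '[{"translation":[0,0,0],"twist":[0,0,0],"hand":0},{"translation":[0,0,0],"twist":[0,0,0],"hand":0},{"translation":[0,0,0],"twist":[0,0,0],"hand":0},{"translation":[0,0,0],"twist":[0,0,0],"hand":0},{"translation":[0,0,0],"twist":[0,0,0],"hand":0}]' 40
python3 -m creep '[{"translation":[0,0,0],"twist":[0,0,0],"hand":0},{"translation":[0,0,0],"twist":[0,0,0],"hand":0}]'
python3 plan.py
```

```text
time: 10.0
tool_pos: [0.5435, 0.1043, 0.0747]
tool_rot: [2.856, 1.57, -2.366]
contact_force: [0.1, -0.2, 0.6]
opening: 0.046
time: 10.5
tool_pos: [0.5436, 0.1043, 0.075]
tool_rot: [-2.908, 1.57, -1.847]
contact_force: [-0.0, -0.5, 1.5]
opening: 0.0112
time: 10.7
tool_pos: [0.5436, 0.1043, 0.0751]
tool_rot: [-2.853, 1.57, -1.792]
contact_force: [-0.3, -0.5, -0.7]
opening: 0.0113
now [543.6 104.3  75.1] jaw 60.8 tilt [-1.    -0.    -0.001] F [-0.3 -0.5 -0.7] open 11.3 t 10.7
```

```bash
python3 -c "
from h import *;print(c2w([.066,-.005,0])*1000)"; python3 plan.py "544,104.3,155,55;575,120,160,20;610.7,137,160,-14.2;610.7,137,40,-14.2"
```

```text
[610.65685616 136.96248578   0.        ]
now [543.6 104.3  75.1] jaw 60.8 tilt [-1.    -0.    -0.001] F [-0.3 -0.5 -0.7] open 11.3 t 10.7
544,104.3,155,55 -> [-0.08, -0.0, 0.0] [0.101, -0.001, 0.0] rows 1.6
575,120,160,20 -> [-0.005, -0.016, 0.031] [0.611, 0.0, 0.0] rows 4.1
610.7,137,160,-14.2 -> [0.0, 0.004, 0.039] [0.597, 0.0, 0.0] rows 4.0
610.7,137,40,-14.2 -> [0.12, 0.0, 0.0] [0.0, 0.0, 0.0] rows 2.4
```

```bash
python3 -m creep '[{"translation":[-0.03,0,0],"twist":[0,0,0],"hand":0},{"translation":[-0.06,0,0],"twist":[0.05,0,0],"hand":0},{"translation":[-0.08,0,0],"twist":[0.1,0,0],"hand":0},{"translation":[-0.08,0,0],"twist":[0.1,0,0],"hand":0}]' 40
python3 -m creep '[{"translation":[-0.002,-0.004,0.006],"twist":[0.13,0,0],"hand":0},{"translation":[-0.003,-0.008,0.012],"twist":[0.26,0,0],"hand":0},{"translation":[-0.005,-0.012,0.02],"twist":[0.39,0,0],"hand":0},{"translation":[-0.005,-0.016,0.031],"twist":[0.52,0,0],"hand":0},{"translation":[-0.005,-0.016,0.031],"twist":[0.611,0,0],"hand":0}]' >/dev/null
python3 -m creep '[{"translation":[0,0.001,0.01],"twist":[0.13,0,0],"hand":0},{"translation":[0,0.002,0.02],"twist":[0.26,0,0],"hand":0},{"translation":[0,0.003,0.03],"twist":[0.39,0,0],"hand":0},{"translation":[0,0.004,0.039],"twist":[0.5,0,0],"hand":0},{"translation":[0,0.004,0.039],"twist":[0.597,0,0],"hand":0}]' >/dev/null
python3 -m creep '[{"translation":[0,0,0],"twist":[0,0,0],"hand":0}]'
python3 plan.py "610.7,137,40,-14.2"
python3 -c "
from h import *
snap('wrist','w6.png')"
```

```text
time: 11.1
tool_pos: [0.5452, 0.1045, 0.1579]
tool_rot: [-1.015, 1.565, -0.055]
contact_force: [0.3, 0.2, 0.2]
opening: 0.0111
time: 12.2
tool_pos: [0.6115, 0.1385, 0.1581]
tool_rot: [-0.397, 1.57, -0.651]
contact_force: [0.3, -0.7, -0.5]
opening: 0.0114
now [611.5 138.5 158.1] jaw -14.5 tilt [-1.    -0.     0.001] F [ 0.3 -0.7 -0.5] open 11.4 t 12.2
610.7,137,40,-14.2 -> [0.118, -0.002, -0.0] [-0.006, 0.001, 0.0] rows 2.4
```

View pics/w6.png

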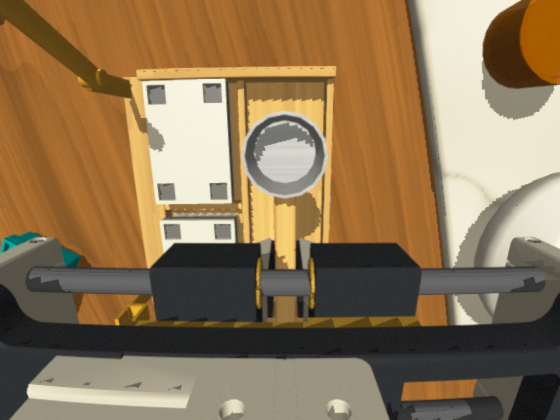

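The scoop hangs straight over the trough, with the bowl at (286,155). Lowering and releasing.

```bash
python3 -m creep '[{"translation":[0.04,-0.001,0],"twist":[-0.006,0,0],"hand":0},{"translation":[0.08,-0.002,0],"twist":[-0.006,0,0],"hand":0},{"translation":[0.105,-0.002,0],"twist":[-0.006,0,0],"hand":0},{"translation":[0.117,-0.002,0],"twist":[-0.006,0,0],"hand":0},{"translation":[0.117,-0.002,0],"twist":[-0.006,0,0],"hand":0}]'
python3 -m creep '[{"translation":[0,0,0],"twist":[0,0,0],"hand":26},{"translation":[0,0,0],"twist":[0,0,0],"hand":26},{"translation":[0,0,0],"twist":[0,0,0],"hand":26}]'
python3 -m creep '[{"translation":[-0.05,0,0],"twist":[0,0,0],"hand":26},{"translation":[-0.1,0,0],"twist":[0,0,0],"hand":26},{"translation":[-0.15,0,0],"twist":[0,0,0],"hand":100},{"translation":[-0.2,0,0],"twist":[0,0,0],"hand":100},{"translation":[-0.25,0,0],"twist":[0,0,0],"hand":100}]'
python3 plan.py "520,58,320,-14.2"
```

```text
time: 12.75
tool_pos: [0.6099, 0.1364, 0.0393]
tool_rot: [-2.635, 1.568, -2.879]
contact_force: [0.4, -0.2, -0.5]
opening: 0.0117
time: 13.05
tool_pos: [0.6106, 0.1365, 0.0405]
tool_rot: [-2.176, 1.57, -2.419]
contact_force: [0.1, -0.3, 0.5]
opening: 0.0232
time: 13.55
tool_pos: [0.6103, 0.1366, 0.2925]
tool_rot: [-0.104, 1.57, -0.347]
contact_force: [0.7, -0.3, -0.3]
opening: 0.0437
now [610.3 136.6 292.5] jaw -13.9 tilt [-1.    -0.     0.001] F [ 0.7 -0.3 -0.3] open 43.7 t 13.6
520,58,320,-14.2 -> [-0.028, -0.098, -0.069] [0.005, 0.001, 0.0] rows 2.5
```

```bash
python3 -m creep '[{"translation":[-0.015,-0.05,-0.035],"twist":[0,0,0],"hand":100},{"translation":[-0.028,-0.098,-0.069],"twist":[0,0,0],"hand":100},{"translation":[-0.028,-0.098,-0.069],"twist":[0,0,0],"hand":100},{"translation":[-0.028,-0.098,-0.069],"twist":[0,0,0],"hand":100},{"translation":[-0.028,-0.098,-0.069],"twist":[0,0,0],"hand":100}]' >/dev/null
python3 -m creep '[{"translation":[0,0,0],"twist":[0,0,0],"hand":100},{"translation":[0,0,0],"twist":[0,0,0],"hand":100}]' >/dev/null
cat >> tubs.py <<'E'
def lids(z,f=None,n='wrist',thr=165,sat=60,tol=1.2):
    im,s=snap(n,f);out=[]
    for r in rects(n,im,z,s,thr=thr,sat=sat):
        if 50<r[2]<85 and 85<r[3]<120:
            print('lid',np.round(r[:5],1),'px',np.round(r[5]),'caddy',(w2c([r[0]/1000,r[1]/1000,0])*1000).round(1)[:2]);out.append(r)
    return out
E
python3 - <<'E'
from tubs import *
print(robot.observe()['tool_pos']);lids(.048,'w7.png')
E
python3 - <<'E'
from tubs import *
im=cv2.imread('pics/w7.png');s=robot.observe();h=cv2.cvtColor(im,cv2.COLOR_BGR2HSV)
# steel bowl: low sat; handle orientation check by projecting expected trough pose
for p in([.066,-.005,.02],[.066,.053,.034],[.066,-.065,.02]): print(proj('wrist',[c2w(p)],s).round(0))
E
```

```text
[0.52045666 0.05861181 0.32111133]
lid [523.3 104.1  66.6 100.7 -14.3] px [278. 148.] caddy [-10.6 -58.3]
lid [550.6 216.   66.6 100.7 -13.8] px [276.  58.] caddy [-11.6  56.9]
[[332. 110.]]
[[335.  65.]]
[[331. 153.]]
```

```bash
python3 plan.py "470,-80,310,0;440,-203,290,17.1"
```

```text
now [520.4  58.6 321. ] jaw -13.9 tilt [-1.     0.001  0.003] F [ 0.8  0.1 -0.1] open 91.7 t 14.3
470,-80,310,0 -> [0.011, -0.147, -0.016] [-0.242, 0.003, -0.0] rows 3.0
440,-203,290,17.1 -> [0.02, -0.123, -0.03] [-0.298, 0.0, 0.0] rows 2.6
```

```bash
python3 -m creep '[{"translation":[0.004,-0.05,-0.005],"twist":[-0.08,0,0],"hand":100},{"translation":[0.008,-0.1,-0.01],"twist":[-0.16,0,0],"hand":100},{"translation":[0.011,-0.147,-0.016],"twist":[-0.242,0,0],"hand":100},{"translation":[0.011,-0.147,-0.016],"twist":[-0.242,0,0],"hand":100}]' >/dev/null
python3 -m creep '[{"translation":[0.01,-0.045,-0.01],"twist":[-0.1,0,0],"hand":100},{"translation":[0.02,-0.09,-0.02],"twist":[-0.2,0,0],"hand":100},{"translation":[0.02,-0.123,-0.03],"twist":[-0.298,0,0],"hand":100},{"translation":[0.02,-0.123,-0.03],"twist":[-0.298,0,0],"hand":100},{"translation":[0.02,-0.123,-0.03],"twist":[-0.298,0,0],"hand":100}]' >/dev/null
python3 -m creep '[{"translation":[0,0,0],"twist":[0,0,0],"hand":100},{"translation":[0,0,0],"twist":[0,0,0],"hand":100}]' >/dev/null
python3 plan.py
python3 -c "
from tubs import *
lids(.038,'w8.png')"
```

```text
now [ 438.9 -205.9  288.8] jaw 16.8 tilt [-1. -0.  0.] F [-0.1 -0.9 -0.6] open 91.7 t 15.4
lid [ 619.3 -183.4   67.2  100.9    2.4] px [415. 205.] caddy [ 152.9 -313.5]
lid [ 430.5 -154.1   66.5  100.7   17.1] px [290. 143.] caddy [ -37.3 -331.4]
```

Candidates for the loose tubs (top0 pixels): white at (308,166), (361,181), (300,214) and (351,222), turquoise at (225,242), (357,275) and near it. The white-lidded ones fit, since turquoise is excluded. One crop to confirm.

```bash
python3 -c "
from h import *
im=cv2.imread('pics/w8.png');cv2.imwrite('pics/w8c.png',cv2.resize(im[60:270,200:480],None,fx=2.5,fy=2.5,interpolation=2))"; python3 plan.py "430.5,-154.1,36,17.1"
```

```text
now [ 438.8 -206.   288.8] jaw 16.8 tilt [-1. -0.  0.] F [-0.3  0.4  0.8] open 91.8 t 15.4
430.5,-154.1,36,17.1 -> [0.253, 0.052, 0.007] [-0.004, 0.0, 0.0] rows 5.2
```

View pics/w8c.png

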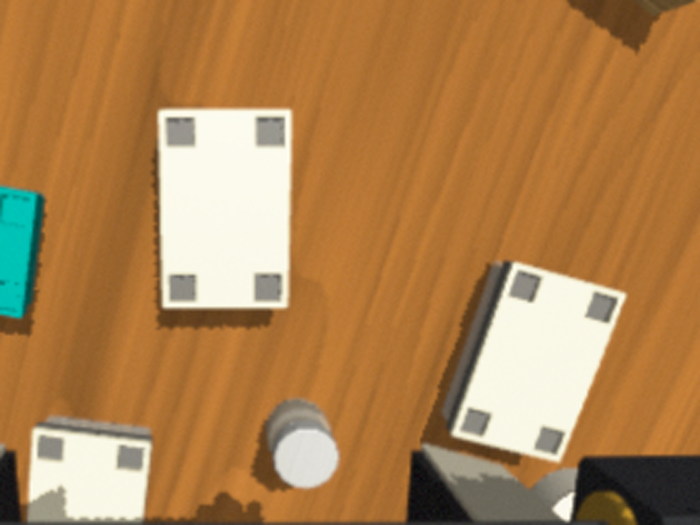

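White tub with four grey recesses at crop (225,208), and the jar at (303,450) is well clear. Descending.

```bash
python3 -m creep '[{"translation":[0.03,0.03,0.004],"twist":[-0.004,0,0],"hand":100},{"translation":[0.07,0.052,0.007],"twist":[-0.004,0,0],"hand":100},{"translation":[0.12,0.052,0.007],"twist":[-0.004,0,0],"hand":100},{"translation":[0.17,0.052,0.007],"twist":[-0.004,0,0],"hand":100},{"translation":[0.17,0.052,0.007],"twist":[-0.004,0,0],"hand":100}]' >/dev/null
python3 plan.py "430.5,-154.1,36,17.1"
```

```text
now [ 427.3 -151.5  114.2] jaw 17.1 tilt [-1.     0.008 -0.008] F [-0.1 -0.1  1. ] open 91.9 t 15.9
430.5,-154.1,36,17.1 -> [0.078, -0.004, 0.003] [0.001, -0.008, -0.008] rows 1.6
```

```bash
python3 -m creep '[{"translation":[0.03,-0.004,0.003],"twist":[0,-0.008,-0.008],"hand":100},{"translation":[0.06,-0.004,0.003],"twist":[0,-0.008,-0.008],"hand":100},{"translation":[0.078,-0.004,0.003],"twist":[0,-0.008,-0.008],"hand":100},{"translation":[0.078,-0.004,0.003],"twist":[0,-0.008,-0.008],"hand":100},{"translation":[0.078,-0.004,0.003],"twist":[0,-0.008,-0.008],"hand":100}]'
python3 plan.py
python3 -m creep '[{"translation":[0,0,0],"twist":[0,0,0],"hand":50},{"translation":[0,0,0],"twist":[0,0,0],"hand":50},{"translation":[0,0,0],"twist":[0,0,0],"hand":50},{"translation":[0,0,0],"twist":[0,0,0],"hand":50},{"translation":[0,0,0],"twist":[0,0,0],"hand":50}]' 30
python3 -m creep '[{"translation":[0,0,0],"twist":[0,0,0],"hand":50},{"translation":[0,0,0],"twist":[0,0,0],"hand":50}]' 30
python3 plan.py
```

```text
time: 16.45
tool_pos: [0.4319, -0.1545, 0.038]
tool_rot: [-0.63, 1.568, -0.33]
contact_force: [0.1, -0.0, 0.4]
opening: 0.0919
now [ 431.9 -154.5   38. ] jaw 17.2 tilt [-1.    -0.001  0.002] F [ 0.1 -0.   0.4] open 91.9 t 16.4
time: 16.95
tool_pos: [0.4321, -0.1546, 0.0385]
tool_rot: [-0.673, 1.568, -0.373]
contact_force: [-1.7, 1.4, 6.9]
opening: 0.0652
time: 17.15
tool_pos: [0.4321, -0.1546, 0.0385]
tool_rot: [-0.676, 1.568, -0.376]
contact_force: [-0.0, 0.6, 2.3]
opening: 0.0653
now [ 432.1 -154.6   38.5] jaw 17.2 tilt [-1.    -0.002  0.002] F [-0.   0.6  2.3] open 65.3 t 17.1
```

```bash
python3 plan.py "432,-154.6,190,17.2;480,-20,200,2;520,110,200,-13.8;550.4,215.1,180,-13.8;550.4,215.1,92,-13.8"
```

```text
now [ 432.1 -154.6   38.5] jaw 17.2 tilt [-1.    -0.002  0.002] F [-0.   0.6  2.3] open 65.3 t 17.1
432,-154.6,190,17.2 -> [-0.151, -0.0, 0.0] [-0.001, 0.002, 0.002] rows 3.0
480,-20,200,2 -> [-0.01, 0.114, 0.086] [0.265, 0.0, 0.0] rows 2.9
520,110,200,-13.8 -> [0.0, 0.129, 0.045] [0.276, 0.0, 0.0] rows 2.7
550.4,215.1,180,-13.8 -> [0.02, 0.109, 0.004] [0.0, 0.0, 0.0] rows 2.2
550.4,215.1,92,-13.8 -> [0.088, 0.0, 0.0] [0.0, 0.0, 0.0] rows 1.8
```

```bash
python3 -m creep '[{"translation":[-0.02,0,0],"twist":[0,0,0],"hand":50},{"translation":[-0.05,0,0],"twist":[0,0,0],"hand":50},{"translation":[-0.09,0,0],"twist":[0,0,0],"hand":50},{"translation":[-0.13,0,0],"twist":[0,0,0],"hand":50},{"translation":[-0.151,0,0],"twist":[0,0.002,0.002],"hand":50}]' 40
python3 -m creep '[{"translation":[-0.002,0.03,0.02],"twist":[0.06,0,0],"hand":50},{"translation":[-0.005,0.06,0.045],"twist":[0.13,0,0],"hand":50},{"translation":[-0.008,0.09,0.068],"twist":[0.2,0,0],"hand":50},{"translation":[-0.01,0.114,0.086],"twist":[0.265,0,0],"hand":50}]'
python3 -m creep '[{"translation":[0,0.03,0.011],"twist":[0.07,0,0],"hand":50},{"translation":[0,0.065,0.022],"twist":[0.14,0,0],"hand":50},{"translation":[0,0.1,0.034],"twist":[0.21,0,0],"hand":50},{"translation":[0,0.129,0.045],"twist":[0.276,0,0],"hand":50}]'
python3 plan.py "550.4,215.1,180,-13.8"
```

```text
time: 17.65
tool_pos: [0.4324, -0.1548, 0.1924]
tool_rot: [-0.705, 1.567, -0.405]
contact_force: [0.6, 0.6, -1.0]
opening: 0.0659
time: 18.05
tool_pos: [0.4811, -0.0187, 0.2024]
tool_rot: [-0.383, 1.567, -0.351]
contact_force: [-0.1, -1.8, -1.7]
opening: 0.0658
time: 18.45
tool_pos: [0.5219, 0.1136, 0.2019]
tool_rot: [-0.179, 1.568, -0.425]
contact_force: [0.5, -0.3, -2.0]
opening: 0.0656
now [521.9 113.6 201.9] jaw -14.1 tilt [-1.    -0.     0.003] F [ 0.5 -0.3 -2. ] open 65.6 t 18.4
550.4,215.1,180,-13.8 -> [0.022, 0.105, 0.003] [-0.005, 0.003, 0.0] rows 2.2
```

```bash
python3 -m creep '[{"translation":[0.005,0.03,0.001],"twist":[-0.005,0.003,0],"hand":50},{"translation":[0.01,0.065,0.002],"twist":[-0.005,0.003,0],"hand":50},{"translation":[0.022,0.105,0.003],"twist":[-0.005,0.003,0],"hand":50},{"translation":[0.022,0.105,0.003],"twist":[-0.005,0.003,0],"hand":50},{"translation":[0.022,0.105,0.003],"twist":[-0.005,0.003,0],"hand":50}]'
python3 -m creep '[{"translation":[0,0,0],"twist":[0,0,0],"hand":50}]'>/dev/null
python3 plan.py "550.4,215.1,95,-13.8"
```

```text
time: 18.95
tool_pos: [0.5498, 0.2153, 0.1787]
tool_rot: [-2.5, 1.568, -2.74]
contact_force: [0.5, 0.2, -1.4]
opening: 0.0662
now [549.7 214.6 178.7] jaw -13.7 tilt [-1.    -0.002 -0.003] F [-0.4 -0.3 -1.6] open 65.8 t 19.1
550.4,215.1,95,-13.8 -> [0.084, 0.001, 0.001] [0.001, -0.003, 0.002] rows 1.7
```

```bash
python3 -m creep '[{"translation":[0.03,0.001,0.001],"twist":[0,-0.003,0.002],"hand":50},{"translation":[0.06,0.001,0.001],"twist":[0,-0.003,0.002],"hand":50},{"translation":[0.084,0.001,0.001],"twist":[0,-0.003,0.002],"hand":50},{"translation":[0.084,0.001,0.001],"twist":[0,-0.003,0.002],"hand":50},{"translation":[0.084,0.001,0.001],"twist":[0,-0.003,0.002],"hand":50}]'
python3 plan.py "550.4,215.1,84,-13.8"
```

```text
time: 19.55
tool_pos: [0.5509, 0.2144, 0.0954]
tool_rot: [-0.625, 1.57, -0.866]
contact_force: [-0.4, 0.0, -0.4]
opening: 0.0654
now [550.9 214.4  95.4] jaw -13.8 tilt [-1.    -0.     0.001] F [-0.4  0.  -0.4] open 65.4 t 19.6
550.4,215.1,84,-13.8 -> [0.011, 0.001, -0.001] [-0.0, 0.001, 0.0] rows 0.2
```

```bash
python3 -m creep '[{"translation":[0.003,0.001,0],"twist":[0,0,0],"hand":50},{"translation":[0.006,0.001,0],"twist":[0,0,0],"hand":50},{"translation":[0.009,0.001,0],"twist":[0,0,0],"hand":50},{"translation":[0.009,0.001,0],"twist":[0,0,0],"hand":50}]'
python3 -m creep '[{"translation":[0.002,0,0],"twist":[0,0,0],"hand":50},{"translation":[0.003,0,0],"twist":[0,0,0],"hand":50},{"translation":[0.004,0,0],"twist":[0,0,0],"hand":50},{"translation":[0.004,0,0],"twist":[0,0,0],"hand":50}]'
python3 plan.py
```

```text
time: 19.95
tool_pos: [0.551, 0.2153, 0.0864]
tool_rot: [-0.872, 1.57, -1.113]
contact_force: [0.0, -0.2, -1.7]
opening: 0.0654
time: 20.35
tool_pos: [0.551, 0.2154, 0.0826]
tool_rot: [-0.739, 1.57, -0.98]
contact_force: [-0.4, 0.1, 1.6]
opening: 0.066
now [551.  215.4  82.6] jaw -13.8 tilt [-1. -0.  0.] F [-0.4  0.1  1.6] open 66.0 t 20.4
```

```bash
python3 -m creep '[{"translation":[0,0,0],"twist":[0,0,0],"hand":100},{"translation":[0,0,0],"twist":[0,0,0],"hand":100},{"translation":[0,0,0],"twist":[0,0,0],"hand":100},{"translation":[0,0,0],"twist":[0,0,0],"hand":100}]'
python3 -m creep '[{"translation":[-0.04,0,0],"twist":[0,0,0],"hand":100},{"translation":[-0.09,0,0],"twist":[0,0,0],"hand":100},{"translation":[-0.14,0,0],"twist":[0,0,0],"hand":100},{"translation":[-0.19,-0.03,0],"twist":[0,0,0],"hand":100},{"translation":[-0.24,-0.05,0],"twist":[0,0,0],"hand":100}]'>/dev/null
python3 -m creep '[{"translation":[0,-0.05,0],"twist":[0,0,0],"hand":100},{"translation":[0,-0.05,0],"twist":[0,0,0],"hand":100},{"translation":[0,-0.05,0],"twist":[0,0,0],"hand":100}]'
python3 -c "
from tubs import *
im,s=snap('wrist','w9.png')
for z in(.048,.082):
  for r in rects('wrist',im,z,s,thr=165,sat=60):
    if 50<r[2]<85 and 85<r[3]<125: print(z,np.round(r[:5],1))"
python3 plan.py "480,0,310,0;440,-150,300,5;405,-390,290,9"
```

```text
time: 20.75
tool_pos: [0.5511, 0.2154, 0.0826]
tool_rot: [-0.587, 1.57, -0.828]
contact_force: [0.1, -0.3, -0.6]
opening: 0.0907
time: 21.55
tool_pos: [0.5275, 0.1216, 0.3133]
tool_rot: [-0.545, 1.57, -0.787]
contact_force: [-1.0, 1.0, -0.9]
opening: 0.0921
0.048 [523.2 104.   66.5 100.8 -14.4]
0.048 [552.7 219.1  72.9 109.8 -14. ]
0.082 [525.  111.3  60.9  92.2 -14.4]
0.082 [552.  216.6  66.7 100.4 -14. ]
now [527.5 122.4 312.8] jaw -13.8 tilt [-1. -0. -0.] F [ 0.4  0.5 -1. ] open 91.7 t 21.6
480,0,310,0 -> [0.003, -0.13, -0.017] [-0.241, -0.0, 0.0] rows 2.6
440,-150,300,5 -> [0.01, -0.15, -0.04] [-0.087, 0.0, 0.0] rows 3.1
405,-390,290,9 -> [0.01, -0.236, -0.056] [-0.07, 0.0, 0.0] rows 4.9
```

Tub 1 seated: its lid reads (552, 216.6) against base (550.6, 216), and its size is right for z = 82 mm. Next is the tub near (402,-343).

```bash
python3 -m creep '[{"translation":[0.001,-0.05,-0.005],"twist":[-0.08,0,0],"hand":100},{"translation":[0.002,-0.1,-0.01],"twist":[-0.16,0,0],"hand":100},{"translation":[0.003,-0.13,-0.017],"twist":[-0.241,0,0],"hand":100},{"translation":[0.003,-0.13,-0.017],"twist":[-0.241,0,0],"hand":100}]' >/dev/null
python3 -m creep '[{"translation":[0.003,-0.05,-0.013],"twist":[-0.03,0,0],"hand":100},{"translation":[0.006,-0.1,-0.026],"twist":[-0.06,0,0],"hand":100},{"translation":[0.01,-0.15,-0.04],"twist":[-0.087,0,0],"hand":100},{"translation":[0.01,-0.15,-0.04],"twist":[-0.087,0,0],"hand":100}]' >/dev/null
python3 -m creep '[{"translation":[0.002,-0.05,-0.012],"twist":[-0.02,0,0],"hand":100},{"translation":[0.004,-0.1,-0.024],"twist":[-0.04,0,0],"hand":100},{"translation":[0.006,-0.15,-0.036],"twist":[-0.06,0,0],"hand":100},{"translation":[0.008,-0.195,-0.048],"twist":[-0.07,0,0],"hand":100},{"translation":[0.01,-0.236,-0.05],"twist":[-0.07,0,0],"hand":100}]' >/dev/null
python3 -m creep '[{"translation":[0,0,0],"twist":[0,0,0],"hand":100},{"translation":[0,0,0],"twist":[0,0,0],"hand":100},{"translation":[0,0,0],"twist":[0,0,0],"hand":100}]' >/dev/null
python3 plan.py
python3 -c "
from tubs import *
lids(.038,'w10.png')"
```

```text
now [ 410.5 -392.6  287.5] jaw 8.9 tilt [-1.     0.002 -0.004] F [ 0.7 -0.8 -0.3] open 91.9 t 23.2
lid [ 561.  -381.4   66.8  100.6   -7.7] px [397. 193.] caddy [ 145.1 -519.7]
lid [ 403.3 -342.3   66.3  100.5    9.2] px [286. 144.] caddy [ -17.4 -520.5]
lid [ 619.7 -181.7   66.9  103.4    2.4] px [479.  45.] caddy [ 152.9 -311.7]
```

```bash
python3 plan.py "403.8,-342.2,110,9.2;403.8,-342.2,36,9.2"
```

```text
now [ 410.4 -392.6  287.9] jaw 8.9 tilt [-1.     0.002 -0.004] F [ 0.2  0.8 -0.1] open 91.6 t 23.2
403.8,-342.2,110,9.2 -> [0.178, 0.05, 0.002] [-0.005, -0.004, -0.002] rows 3.7
403.8,-342.2,36,9.2 -> [0.074, 0.0, 0.0] [0.0, 0.0, 0.0] rows 1.5
```

```bash
python3 -m creep '[{"translation":[0.03,0.03,0.001],"twist":[-0.005,-0.004,-0.002],"hand":100},{"translation":[0.07,0.05,0.002],"twist":[-0.005,-0.004,-0.002],"hand":100},{"translation":[0.12,0.05,0.002],"twist":[-0.005,-0.004,-0.002],"hand":100},{"translation":[0.165,0.05,0.002],"twist":[-0.005,-0.004,-0.002],"hand":100},{"translation":[0.178,0.05,0.002],"twist":[-0.005,-0.004,-0.002],"hand":100}]' >/dev/null
python3 -m creep '[{"translation":[0,0,0],"twist":[0,0,0],"hand":100}]' >/dev/null
python3 plan.py "403.8,-342.2,36,9.2"
```

```text
now [ 402.6 -336.8  104.9] jaw 9.4 tilt [-1.     0.009 -0.005] F [ 0.5 -0.1  0.5] open 92.0 t 23.9
403.8,-342.2,36,9.2 -> [0.069, -0.006, 0.001] [0.004, -0.005, -0.009] rows 1.4
```

```bash
python3 -m creep '[{"translation":[0.02,-0.006,0.001],"twist":[0.004,-0.005,-0.009],"hand":100},{"translation":[0.05,-0.006,0.001],"twist":[0.004,-0.005,-0.009],"hand":100},{"translation":[0.068,-0.006,0.001],"twist":[0.004,-0.005,-0.009],"hand":100},{"translation":[0.068,-0.006,0.001],"twist":[0.004,-0.005,-0.009],"hand":100},{"translation":[0.068,-0.006,0.001],"twist":[0.004,-0.005,-0.009],"hand":100}]'
python3 plan.py "403.8,-342.2,37,9.2"
python3 -m creep '[{"translation":[0,0,0],"twist":[0,0,0],"hand":50},{"translation":[0,0,0],"twist":[0,0,0],"hand":50},{"translation":[0,0,0],"twist":[0,0,0],"hand":50},{"translation":[0,0,0],"twist":[0,0,0],"hand":50},{"translation":[0,0,0],"twist":[0,0,0],"hand":50}]' 40
python3 -m creep '[{"translation":[0,0,0],"twist":[0,0,0],"hand":50},{"translation":[0,0,0],"twist":[0,0,0],"hand":50}]'
python3 plan.py "404,-342,200,9;450,-200,205,3;490,-60,205,-8;523.5,104,190,-14.3"
```

```text
time: 24.35
tool_pos: [0.405, -0.3421, 0.0383]
tool_rot: [-1.289, 1.569, -1.128]
contact_force: [-0.1, 0.0, 0.2]
opening: 0.0919
now [ 405.  -342.1   38.3] jaw 9.2 tilt [-1.    -0.002  0.001] F [-0.1  0.   0.2] open 91.9 t 24.4
403.8,-342.2,37,9.2 -> [0.001, 0.0, -0.001] [0.001, 0.001, 0.002] rows 0.0
time: 24.85
tool_pos: [0.4051, -0.3423, 0.0389]
tool_rot: [-1.213, 1.568, -1.052]
contact_force: [-1.1, 0.8, 5.8]
opening: 0.0656
time: 25.05
tool_pos: [0.4051, -0.3423, 0.0389]
tool_rot: [-1.208, 1.568, -1.047]
contact_force: [0.5, 0.2, 1.6]
opening: 0.0656
now [ 405.1 -342.3   38.9] jaw 9.2 tilt [-1.    -0.003  0.001] F [0.5 0.2 1.6] open 65.6 t 25.1
404,-342,200,9 -> [-0.161, 0.0, -0.001] [0.004, 0.001, 0.003] rows 3.2
450,-200,205,3 -> [-0.005, 0.133, 0.068] [0.105, 0.0, 0.0] rows 3.0
490,-60,205,-8 -> [0.0, 0.138, 0.047] [0.192, 0.0, 0.0] rows 2.9
523.5,104,190,-14.3 -> [0.015, 0.167, 0.01] [0.11, 0.0, 0.0] rows 3.4
```

```bash
python3 -m creep '[{"translation":[-0.02,0,0],"twist":[0,0,0],"hand":50},{"translation":[-0.06,0,0],"twist":[0,0,0],"hand":50},{"translation":[-0.1,0,0],"twist":[0,0,0],"hand":50},{"translation":[-0.14,0,0],"twist":[0,0,0],"hand":50},{"translation":[-0.161,0,0],"twist":[0.004,0.001,0.003],"hand":50}]' 40
python3 -m creep '[{"translation":[-0.001,0.03,0.017],"twist":[0.02,0,0],"hand":50},{"translation":[-0.002,0.065,0.034],"twist":[0.05,0,0],"hand":50},{"translation":[-0.004,0.1,0.051],"twist":[0.08,0,0],"hand":50},{"translation":[-0.005,0.133,0.068],"twist":[0.105,0,0],"hand":50}]'
python3 -m creep '[{"translation":[0,0.035,0.012],"twist":[0.05,0,0],"hand":50},{"translation":[0,0.07,0.024],"twist":[0.1,0,0],"hand":50},{"translation":[0,0.105,0.036],"twist":[0.15,0,0],"hand":50},{"translation":[0,0.138,0.047],"twist":[0.192,0,0],"hand":50}]'
python3 plan.py "522.8,103.8,180,-14.3"
```

```text
time: 25.55
tool_pos: [0.4055, -0.3426, 0.2031]
tool_rot: [-0.938, 1.567, -0.78]
contact_force: [0.8, -0.5, -0.9]
opening: 0.0657
time: 25.95
tool_pos: [0.4518, -0.199, 0.2077]
tool_rot: [-0.822, 1.568, -0.771]
contact_force: [0.8, -0.3, -1.5]
opening: 0.0655
time: 26.35
tool_pos: [0.4918, -0.0571, 0.2071]
tool_rot: [-0.733, 1.568, -0.876]
contact_force: [0.7, -0.1, -1.9]
opening: 0.0655
now [491.8 -57.1 207.1] jaw -8.2 tilt [-1.    -0.002  0.002] F [ 0.7 -0.1 -1.9] open 65.5 t 26.4
522.8,103.8,180,-14.3 -> [0.027, 0.164, 0.008] [0.106, 0.002, 0.002] rows 3.3
```

```bash
python3 -m creep '[{"translation":[0.005,0.04,0.002],"twist":[0.03,0.002,0.002],"hand":50},{"translation":[0.01,0.085,0.004],"twist":[0.06,0.002,0.002],"hand":50},{"translation":[0.02,0.13,0.006],"twist":[0.09,0.002,0.002],"hand":50},{"translation":[0.027,0.164,0.008],"twist":[0.106,0.002,0.002],"hand":50},{"translation":[0.027,0.164,0.008],"twist":[0.106,0.002,0.002],"hand":50}]'>/dev/null
python3 -m creep '[{"translation":[0,0,0],"twist":[0,0,0],"hand":50},{"translation":[0,0,0],"twist":[0,0,0],"hand":50}]'>/dev/null
python3 plan.py "522.8,103.8,95,-14.3"
```

```text
now [522.3 107.3 178. ] jaw -14.1 tilt [-1.     0.    -0.003] F [ 0.4  0.  -1. ] open 65.6 t 27.1
522.8,103.8,95,-14.3 -> [0.083, -0.003, 0.002] [0.004, -0.003, -0.0] rows 1.7
```

```bash
python3 -m creep '[{"translation":[0.025,-0.003,0.001],"twist":[0.004,-0.003,0],"hand":50},{"translation":[0.055,-0.003,0.001],"twist":[0.004,-0.003,0],"hand":50},{"translation":[0.083,-0.003,0.001],"twist":[0.004,-0.003,0],"hand":50},{"translation":[0.083,-0.003,0.001],"twist":[0.004,-0.003,0],"hand":50},{"translation":[0.083,-0.003,0.001],"twist":[0.004,-0.003,0],"hand":50}]'
python3 plan.py "522.8,103.8,84,-14.3"
```

```text
time: 27.55
tool_pos: [0.5226, 0.1033, 0.0955]
tool_rot: [2.659, 1.57, 2.408]
contact_force: [-0.3, 0.4, 0.0]
opening: 0.0654
now [522.6 103.3  95.5] jaw -14.4 tilt [-1.     0.    -0.001] F [-0.3  0.4  0. ] open 65.4 t 27.6
522.8,103.8,84,-14.3 -> [0.012, 0.001, 0.0] [-0.001, -0.001, -0.0] rows 0.2
```

```bash
python3 -m creep '[{"translation":[0.003,0.0005,0],"twist":[0,0,0],"hand":50},{"translation":[0.006,0.0005,0],"twist":[0,0,0],"hand":50},{"translation":[0.009,0.0005,0],"twist":[0,0,0],"hand":50},{"translation":[0.009,0.0005,0],"twist":[0,0,0],"hand":50}]'
python3 -m creep '[{"translation":[0.002,0,0],"twist":[0,0,0],"hand":50},{"translation":[0.003,0,0],"twist":[0,0,0],"hand":50},{"translation":[0.004,0,0],"twist":[0,0,0],"hand":50},{"translation":[0.004,0,0],"twist":[0,0,0],"hand":50}]'
python3 plan.py
```

```text
time: 27.95
tool_pos: [0.5226, 0.1038, 0.0866]
tool_rot: [2.635, 1.57, 2.385]
contact_force: [1.0, 1.3, -1.6]
opening: 0.0657
time: 28.35
tool_pos: [0.5226, 0.1039, 0.0829]
tool_rot: [2.307, 1.57, 2.056]
contact_force: [-0.7, -0.1, 1.5]
opening: 0.0653
now [522.6 103.9  82.9] jaw -14.4 tilt [-1.  0. -0.] F [-0.7 -0.1  1.5] open 65.3 t 28.4
```

Seated at 82.9 as predicted. I'll release, lift, check, then head to the third tub near (561,-381).

```bash
python3 -m creep '[{"translation":[0,0,0],"twist":[0,0,0],"hand":100},{"translation":[0,0,0],"twist":[0,0,0],"hand":100},{"translation":[0,0,0],"twist":[0,0,0],"hand":100},{"translation":[0,0,0],"twist":[0,0,0],"hand":100}]'>/dev/null
python3 -m creep '[{"translation":[-0.04,0,0],"twist":[0,0,0],"hand":100},{"translation":[-0.09,0,0],"twist":[0,0,0],"hand":100},{"translation":[-0.14,0,0],"twist":[0,0,0],"hand":100},{"translation":[-0.19,-0.03,0],"twist":[0,0,0],"hand":100},{"translation":[-0.24,-0.05,0],"twist":[0,0,0],"hand":100}]'>/dev/null
python3 -m creep '[{"translation":[0,0,0],"twist":[0,0,0],"hand":100},{"translation":[0,0,0],"twist":[0,0,0],"hand":100},{"translation":[0,0,0],"twist":[0,0,0],"hand":100}]'
python3 -c "
from tubs import *
lids(.082,'w11.png')"
python3 plan.py "530,-80,300,-14;540,-260,295,-10;556,-430,288,-7.7"
```

```text
time: 29.55
tool_pos: [0.5103, 0.0596, 0.312]
tool_rot: [-3.059, 1.568, 2.974]
contact_force: [-0.1, -0.6, 0.3]
opening: 0.0917
lid [523.7 104.5  66.2  99.7 -14.4] px [287. 148.] caddy [-10.3 -57.8]
lid [551.6 214.5  66.6 104.9 -14.2] px [286.  46.] caddy [-10.2  55.6]
now [510.2  59.7 311.7] jaw -14.3 tilt [-1.    -0.    -0.004] F [ 0.2  0.6 -0.6] open 91.6 t 29.6
530,-80,300,-14 -> [0.012, -0.131, 0.054] [-0.005, -0.004, 0.0] rows 2.8
540,-260,295,-10 -> [0.005, -0.172, 0.053] [-0.07, 0.0, 0.0] rows 3.6
556,-430,288,-7.7 -> [0.007, -0.165, 0.045] [-0.04, 0.0, 0.0] rows 3.4
```

```bash
python3 -m creep '[{"translation":[0.004,-0.045,0.018],"twist":[0,-0.004,0],"hand":100},{"translation":[0.008,-0.09,0.037],"twist":[0,-0.004,0],"hand":100},{"translation":[0.012,-0.131,0.054],"twist":[-0.005,-0.004,0],"hand":100},{"translation":[0.012,-0.131,0.054],"twist":[-0.005,-0.004,0],"hand":100}]' >/dev/null
python3 -m creep '[{"translation":[0.002,-0.045,0.014],"twist":[-0.02,0,0],"hand":100},{"translation":[0.003,-0.09,0.028],"twist":[-0.04,0,0],"hand":100},{"translation":[0.005,-0.135,0.042],"twist":[-0.06,0,0],"hand":100},{"translation":[0.005,-0.172,0.053],"twist":[-0.07,0,0],"hand":100}]' >/dev/null
python3 -m creep '[{"translation":[0.002,-0.045,0.012],"twist":[-0.01,0,0],"hand":100},{"translation":[0.004,-0.09,0.025],"twist":[-0.02,0,0],"hand":100},{"translation":[0.006,-0.13,0.036],"twist":[-0.03,0,0],"hand":100},{"translation":[0.007,-0.16,0.045],"twist":[-0.04,0,0],"hand":100},{"translation":[0.007,-0.16,0.045],"twist":[-0.04,0,0],"hand":100}]' >/dev/null
python3 -m creep '[{"translation":[0,0,0],"twist":[0,0,0],"hand":100},{"translation":[0,0,0],"twist":[0,0,0],"hand":100},{"translation":[0,0,0],"twist":[0,0,0],"hand":100}]' >/dev/null
python3 -c "
from tubs import *
lids(.038,'w12.png')"
python3 plan.py
```

```text
lid [ 560.9 -381.1   66.6  100.9   -7.8] px [286. 145.] caddy [ 144.8 -519.4]
now [ 555.  -432.1  278.7] jaw -8.0 tilt [-1.     0.002 -0.011] F [ 0.2  0.6 -0.2] open 91.5 t 31.2
```

```bash
python3 plan.py "561.2,-381.1,110,-7.8"
```

```text
now [ 555.  -432.1  278.7] jaw -8.0 tilt [-1.     0.002 -0.011] F [ 0.2  0.6 -0.2] open 91.5 t 31.2
561.2,-381.1,110,-7.8 -> [0.169, 0.051, 0.001] [-0.003, -0.011, -0.002] rows 3.5
```

```bash
python3 -m creep '[{"translation":[0.03,0.025,0],"twist":[-0.003,-0.011,-0.002],"hand":100},{"translation":[0.07,0.048,0.001],"twist":[-0.003,-0.011,-0.002],"hand":100},{"translation":[0.12,0.048,0.001],"twist":[-0.003,-0.011,-0.002],"hand":100},{"translation":[0.16,0.048,0.001],"twist":[-0.003,-0.011,-0.002],"hand":100},{"translation":[0.16,0.048,0.001],"twist":[-0.003,-0.011,-0.002],"hand":100}]' >/dev/null
python3 -m creep '[{"translation":[0,0,0],"twist":[0,0,0],"hand":100},{"translation":[0,0,0],"twist":[0,0,0],"hand":100}]' >/dev/null
python3 plan.py "561.4,-381.1,38,-7.8"
```

```text
now [ 559.3 -381.1  115.5] jaw -7.7 tilt [-1.     0.005 -0.007] F [ 0.4 -0.4 -0.5] open 91.7 t 31.9
561.4,-381.1,38,-7.8 -> [0.077, -0.0, 0.003] [0.002, -0.007, -0.005] rows 1.6
```

```bash
python3 -m creep '[{"translation":[0.025,0,0.003],"twist":[0.002,-0.007,-0.005],"hand":100},{"translation":[0.05,0,0.003],"twist":[0.002,-0.007,-0.005],"hand":100},{"translation":[0.077,0,0.003],"twist":[0.002,-0.007,-0.005],"hand":100},{"translation":[0.077,0,0.003],"twist":[0.002,-0.007,-0.005],"hand":100},{"translation":[0.077,0,0.003],"twist":[0.002,-0.007,-0.005],"hand":100}]'
python3 plan.py
python3 -m creep '[{"translation":[0,0,0],"twist":[0,0,0],"hand":50},{"translation":[0,0,0],"twist":[0,0,0],"hand":50},{"translation":[0,0,0],"twist":[0,0,0],"hand":50},{"translation":[0,0,0],"twist":[0,0,0],"hand":50},{"translation":[0,0,0],"twist":[0,0,0],"hand":50}]' 40
python3 -m creep '[{"translation":[0,0,0],"twist":[0,0,0],"hand":50},{"translation":[0,0,0],"twist":[0,0,0],"hand":50}]'
python3 plan.py "561,-381,200,-7.8;553,-245,220,-10;545,-100,230,-14;530,30,230,-14;552,216,220,-14"
```

```text
time: 32.45
tool_pos: [0.5626, -0.3818, 0.0406]
tool_rot: [-0.587, 1.568, -0.723]
contact_force: [0.9, -0.9, 0.2]
opening: 0.0917
now [ 562.6 -381.8   40.6] jaw -7.8 tilt [-1.    -0.001  0.002] F [ 0.9 -0.9  0.2] open 91.7 t 32.5
time: 32.95
tool_pos: [0.5628, -0.382, 0.0415]
tool_rot: [-0.62, 1.567, -0.756]
contact_force: [-1.5, 0.7, 5.6]
opening: 0.0657
time: 33.15
tool_pos: [0.5628, -0.382, 0.0414]
tool_rot: [-0.604, 1.568, -0.741]
contact_force: [0.3, 0.8, 2.2]
opening: 0.0655
now [ 562.8 -382.    41.4] jaw -7.8 tilt [-1.    -0.002  0.003] F [0.3 0.8 2.2] open 65.5 t 33.1
561,-381,200,-7.8 -> [-0.159, 0.0, -0.002] [-0.001, 0.003, 0.002] rows 3.2
553,-245,220,-10 -> [-0.02, 0.134, -0.026] [0.038, 0.0, 0.0] rows 2.8
545,-100,230,-14 -> [-0.01, 0.141, -0.033] [0.07, 0.0, 0.0] rows 2.9
530,30,230,-14 -> [0.0, 0.123, -0.046] [0.0, 0.0, 0.0] rows 2.6
552,216,220,-14 -> [0.01, 0.186, -0.024] [0.0, 0.0, 0.0] rows 3.8
```

```bash
python3 -m creep '[{"translation":[-0.02,0,0],"twist":[0,0,0],"hand":50},{"translation":[-0.06,0,0],"twist":[0,0,0],"hand":50},{"translation":[-0.1,0,0],"twist":[0,0,0],"hand":50},{"translation":[-0.14,0,-0.002],"twist":[0,0.003,0.002],"hand":50},{"translation":[-0.159,0,-0.002],"twist":[0,0.003,0.002],"hand":50}]' 40
python3 -m creep '[{"translation":[-0.005,0.03,-0.006],"twist":[0.01,0,0],"hand":50},{"translation":[-0.01,0.065,-0.012],"twist":[0.02,0,0],"hand":50},{"translation":[-0.015,0.1,-0.019],"twist":[0.03,0,0],"hand":50},{"translation":[-0.02,0.134,-0.026],"twist":[0.038,0,0],"hand":50}]'
python3 -m creep '[{"translation":[-0.003,0.035,-0.008],"twist":[0.02,0,0],"hand":50},{"translation":[-0.006,0.07,-0.016],"twist":[0.04,0,0],"hand":50},{"translation":[-0.009,0.105,-0.025],"twist":[0.06,0,0],"hand":50},{"translation":[-0.01,0.141,-0.033],"twist":[0.07,0,0],"hand":50}]'
python3 -m creep '[{"translation":[0,0.03,-0.012],"twist":[0,0,0],"hand":50},{"translation":[0,0.065,-0.024],"twist":[0,0,0],"hand":50},{"translation":[0,0.1,-0.036],"twist":[0,0,0],"hand":50},{"translation":[0,0.123,-0.046],"twist":[0,0,0],"hand":50}]'
python3 plan.py "551,216,205,-14"
```

```text
time: 33.65
tool_pos: [0.5613, -0.3821, 0.2044]
tool_rot: [-0.578, 1.566, -0.714]
contact_force: [0.7, -0.8, -1.1]
opening: 0.0656
time: 34.05
tool_pos: [0.5533, -0.2442, 0.2236]
tool_rot: [-0.511, 1.567, -0.686]
contact_force: [0.2, -0.0, -1.6]
opening: 0.0655
time: 34.45
tool_pos: [0.545, -0.0982, 0.2331]
tool_rot: [-0.431, 1.567, -0.678]
contact_force: [1.0, 0.3, -1.0]
opening: 0.0659
time: 34.85
tool_pos: [0.5298, 0.0346, 0.2323]
tool_rot: [-0.421, 1.568, -0.666]
contact_force: [0.3, 0.1, -1.0]
opening: 0.0655
now [529.8  34.6 232.3] jaw -14.0 tilt [-1.    -0.001  0.002] F [ 0.3  0.1 -1. ] open 65.5 t 34.9
551,216,205,-14 -> [0.027, 0.181, -0.023] [-0.001, 0.002, 0.001] rows 3.7
```

```bash
python3 -m creep '[{"translation":[0.005,0.04,-0.005],"twist":[0,0.002,0],"hand":50},{"translation":[0.01,0.085,-0.011],"twist":[0,0.002,0],"hand":50},{"translation":[0.02,0.13,-0.017],"twist":[0,0.002,0],"hand":50},{"translation":[0.027,0.165,-0.021],"twist":[0,0.002,0],"hand":50},{"translation":[0.027,0.181,-0.023],"twist":[0,0.002,0],"hand":50}]'>/dev/null
python3 -m creep '[{"translation":[0,0,0],"twist":[0,0,0],"hand":50},{"translation":[0,0,0],"twist":[0,0,0],"hand":50}]'>/dev/null
python3 plan.py "551,216,132,-14"
```

```text
now [550.3 218.1 203. ] jaw -13.8 tilt [-1.    -0.003 -0.003] F [-0.5  0.2 -2.2] open 65.5 t 35.5
551,216,132,-14 -> [0.071, -0.002, 0.001] [0.003, -0.003, 0.003] rows 1.4
```

```bash
python3 -m creep '[{"translation":[0.025,-0.002,0.001],"twist":[0.003,-0.003,0.003],"hand":50},{"translation":[0.05,-0.002,0.001],"twist":[0.003,-0.003,0.003],"hand":50},{"translation":[0.071,-0.002,0.001],"twist":[0.003,-0.003,0.003],"hand":50},{"translation":[0.071,-0.002,0.001],"twist":[0.003,-0.003,0.003],"hand":50},{"translation":[0.071,-0.002,0.001],"twist":[0.003,-0.003,0.003],"hand":50}]'>/dev/null
python3 plan.py "551,216,124,-14"
```

```text
now [551.  214.5 132.7] jaw -14.1 tilt [-1.  0.  0.] F [-0.4  0.1 -0.4] open 65.7 t 36.0
551,216,124,-14 -> [0.009, 0.001, -0.0] [-0.002, 0.0, -0.0] rows 0.2
```

```bash
python3 -m creep '[{"translation":[0.003,0.0015,0],"twist":[-0.002,0,0],"hand":50},{"translation":[0.006,0.0015,0],"twist":[-0.002,0,0],"hand":50},{"translation":[0.009,0.0015,0],"twist":[-0.002,0,0],"hand":50},{"translation":[0.009,0.0015,0],"twist":[-0.002,0,0],"hand":50}]'
python3 -m creep '[{"translation":[0.002,0,0],"twist":[0,0,0],"hand":50},{"translation":[0.003,0,0],"twist":[0,0,0],"hand":50},{"translation":[0.0045,0,0],"twist":[0,0,0],"hand":50},{"translation":[0.0045,0,0],"twist":[0,0,0],"hand":50}]'
python3 plan.py
```

```text
time: 36.45
tool_pos: [0.5512, 0.216, 0.1236]
tool_rot: [1.253, 1.571, 1.009]
contact_force: [0.8, 0.2, -1.0]
opening: 0.0656
time: 36.85
tool_pos: [0.5513, 0.2161, 0.1194]
tool_rot: [0.636, 1.57, 0.392]
contact_force: [-0.6, -0.5, 0.9]
opening: 0.0657
now [551.3 216.1 119.4] jaw -14.0 tilt [-1.     0.     0.001] F [-0.6 -0.5  0.9] open 65.7 t 36.9
```

```bash
python3 -m creep '[{"translation":[0,0,0],"twist":[0,0,0],"hand":100},{"translation":[0,0,0],"twist":[0,0,0],"hand":100},{"translation":[0,0,0],"twist":[0,0,0],"hand":100},{"translation":[0,0,0],"twist":[0,0,0],"hand":100}]'>/dev/null
python3 -m creep '[{"translation":[-0.04,0,0],"twist":[0,0,0],"hand":100},{"translation":[-0.08,0,0],"twist":[0,0,0],"hand":100},{"translation":[-0.12,-0.02,0],"twist":[0,0,0],"hand":100},{"translation":[-0.16,-0.05,0],"twist":[0,0,0],"hand":100},{"translation":[-0.2,-0.07,0],"twist":[0,0,0],"hand":100}]'>/dev/null
python3 -m creep '[{"translation":[0,0,0],"twist":[0,0,0],"hand":100},{"translation":[0,0,0],"twist":[0,0,0],"hand":100},{"translation":[0,0,0],"twist":[0,0,0],"hand":100}]'
python3 -c "
from tubs import *
lids(.116,'w13.png')"
python3 plan.py "570,30,300,-8;600,-110,295,0;615,-235,285,2.4"
```

```text
time: 38.05
tool_pos: [0.5332, 0.1472, 0.3195]
tool_rot: [-2.737, 1.569, -2.981]
contact_force: [0.2, -0.2, -0.3]
opening: 0.092
now [533.1 147.3 319.1] jaw -14.0 tilt [-1.    -0.001 -0.003] F [-0.8 -0.1 -0.1] open 91.9 t 38.1
570,30,300,-8 -> [0.019, -0.105, 0.064] [-0.104, -0.003, 0.001] rows 2.5
600,-110,295,0 -> [0.005, -0.134, 0.049] [-0.14, 0.0, 0.0] rows 2.9
615,-235,285,2.4 -> [0.01, -0.125, 0.015] [-0.042, 0.0, 0.0] rows 2.5
```

```bash
python3 -c "
from tubs import *
im=cv2.imread('pics/w13.png');s=robot.observe()
for t in(165,190,210):
  for r in rects('wrist',im,.116,s,thr=t,sat=60):
    if r[2]>30: print(t,np.round(r[:5],1),np.round(r[5]))"
```

```text
165 [190.4 -83.2  68.6 280.8  76.2] [113. 393.]
165 [610.9 197.8  31.3  31.4  21.7] [341. 132.]
165 [539.7 168.1  66.3 201.1 -14.1] [285. 162.]
165 [7.912e+02 1.514e+02 1.513e+02 3.216e+02 1.000e-01] [489. 136.]
190 [182.  -99.1  31.7 271.3  75.9] [108. 397.]
190 [539.8 168.1  66.3 201.1 -14.1] [285. 162.]
190 [7.907e+02 1.519e+02 1.497e+02 3.214e+02 5.000e-01] [493. 128.]
210 [526.4 116.8  60.   94.9 -14.4] [285. 216.]
210 [552.1 217.2  66.3  99.8 -14.1] [285. 122.]
210 [7.911e+02 1.522e+02 1.489e+02 3.205e+02 5.000e-01] [494. 128.]
```

Third tub seated: lid (552.1, 217.2), right size for z = 116 mm. The scoop bowl is seen in the trough at pixel (341,132). On to the last tub.

```bash
python3 -m creep '[{"translation":[0.006,-0.035,0.02],"twist":[-0.035,-0.003,0],"hand":100},{"translation":[0.012,-0.07,0.042],"twist":[-0.07,-0.003,0],"hand":100},{"translation":[0.019,-0.105,0.064],"twist":[-0.104,-0.003,0],"hand":100},{"translation":[0.019,-0.105,0.064],"twist":[-0.104,-0.003,0],"hand":100}]' >/dev/null
python3 -m creep '[{"translation":[0.001,-0.045,0.016],"twist":[-0.045,0,0],"hand":100},{"translation":[0.003,-0.09,0.033],"twist":[-0.09,0,0],"hand":100},{"translation":[0.005,-0.134,0.049],"twist":[-0.14,0,0],"hand":100},{"translation":[0.005,-0.134,0.049],"twist":[-0.14,0,0],"hand":100}]' >/dev/null
python3 -m creep '[{"translation":[0.003,-0.04,0.005],"twist":[-0.014,0,0],"hand":100},{"translation":[0.006,-0.08,0.01],"twist":[-0.028,0,0],"hand":100},{"translation":[0.01,-0.115,0.015],"twist":[-0.042,0,0],"hand":100},{"translation":[0.01,-0.115,0.015],"twist":[-0.042,0,0],"hand":100}]' >/dev/null
python3 -m creep '[{"translation":[0,0,0],"twist":[0,0,0],"hand":100},{"translation":[0,0,0],"twist":[0,0,0],"hand":100},{"translation":[0,0,0],"twist":[0,0,0],"hand":100}]' >/dev/null
python3 -c "
from tubs import *
lids(.038,'w14.png')"
python3 plan.py "619.5,-183,115,2.4"
```

```text
lid [ 619.1 -183.1   66.5  100.5    2.2] px [292. 145.] caddy [ 152.7 -313.2]
now [ 614.1 -233.8  276.7] jaw 1.9 tilt [-1.    -0.001 -0.012] F [-0.5 -0.4 -0.5] open 91.6 t 39.6
619.5,-183,115,2.4 -> [0.162, 0.051, 0.009] [-0.008, -0.012, 0.001] rows 3.4
```

```bash
python3 -m creep '[{"translation":[0.03,0.025,0.004],"twist":[-0.006,-0.012,0],"hand":100},{"translation":[0.07,0.048,0.008],"twist":[-0.006,-0.012,0],"hand":100},{"translation":[0.12,0.048,0.008],"twist":[-0.006,-0.012,0],"hand":100},{"translation":[0.155,0.048,0.008],"twist":[-0.006,-0.012,0],"hand":100},{"translation":[0.155,0.048,0.008],"twist":[-0.006,-0.012,0],"hand":100}]' >/dev/null
python3 -m creep '[{"translation":[0,0,0],"twist":[0,0,0],"hand":100},{"translation":[0,0,0],"twist":[0,0,0],"hand":100}]' >/dev/null
python3 plan.py "619.8,-183.1,38,2.2"
```

```text
now [ 616.8 -183.4  118.6] jaw 2.4 tilt [-1.     0.002 -0.007] F [-0.   0.7  0.9] open 91.4 t 40.4
619.8,-183.1,38,2.2 -> [0.081, 0.0, 0.004] [0.003, -0.007, -0.002] rows 1.6
```

```bash
python3 -m creep '[{"translation":[0.025,0,0.003],"twist":[0.003,-0.007,-0.002],"hand":100},{"translation":[0.05,0,0.003],"twist":[0.003,-0.007,-0.002],"hand":100},{"translation":[0.081,0,0.003],"twist":[0.003,-0.007,-0.002],"hand":100},{"translation":[0.081,0,0.003],"twist":[0.003,-0.007,-0.002],"hand":100},{"translation":[0.081,0,0.003],"twist":[0.003,-0.007,-0.002],"hand":100}]'
python3 plan.py
python3 -m creep '[{"translation":[0,0,0],"twist":[0,0,0],"hand":50},{"translation":[0,0,0],"twist":[0,0,0],"hand":50},{"translation":[0,0,0],"twist":[0,0,0],"hand":50},{"translation":[0,0,0],"twist":[0,0,0],"hand":50},{"translation":[0,0,0],"twist":[0,0,0],"hand":50}]' 40
python3 -m creep '[{"translation":[0,0,0],"twist":[0,0,0],"hand":50},{"translation":[0,0,0],"twist":[0,0,0],"hand":50}]'
python3 plan.py "620,-183,210,2.2;580,-80,225,-6;550,20,225,-13;524,104,210,-14.3"
```

```text
time: 40.85
tool_pos: [0.6201, -0.1835, 0.0395]
tool_rot: [-0.318, 1.568, -0.279]
contact_force: [-0.5, 0.2, -0.2]
opening: 0.0914
now [ 620.1 -183.5   39.5] jaw 2.2 tilt [-1.    -0.001  0.002] F [-0.5  0.2 -0.2] open 91.4 t 40.9
time: 41.35
tool_pos: [0.6204, -0.1837, 0.0404]
tool_rot: [-0.376, 1.567, -0.337]
contact_force: [-0.4, -0.6, 5.8]
opening: 0.066
time: 41.55
tool_pos: [0.6204, -0.1837, 0.0404]
tool_rot: [-0.369, 1.567, -0.331]
contact_force: [-1.0, 0.9, 2.1]
opening: 0.0657
now [ 620.4 -183.7   40.4] jaw 2.2 tilt [-1.    -0.001  0.003] F [-1.   0.9  2.1] open 65.7 t 41.5
620,-183,210,2.2 -> [-0.17, 0.0, 0.0] [-0.0, 0.003, 0.001] rows 3.4
580,-80,225,-6 -> [-0.015, 0.104, -0.036] [0.143, 0.0, 0.0] rows 2.2
550,20,225,-13 -> [0.0, 0.096, -0.04] [0.122, 0.0, 0.0] rows 2.1
524,104,210,-14.3 -> [0.015, 0.076, -0.044] [0.023, 0.0, 0.0] rows 1.8
```

```bash
python3 -m creep '[{"translation":[-0.02,0,0],"twist":[0,0,0],"hand":50},{"translation":[-0.06,0,0],"twist":[0,0,0],"hand":50},{"translation":[-0.1,0,0],"twist":[0,0,0],"hand":50},{"translation":[-0.14,0,0],"twist":[0,0.003,0],"hand":50},{"translation":[-0.17,0,0],"twist":[0,0.003,0],"hand":50}]' 40
python3 -m creep '[{"translation":[-0.005,0.025,-0.009],"twist":[0.04,0,0],"hand":50},{"translation":[-0.01,0.05,-0.018],"twist":[0.08,0,0],"hand":50},{"translation":[-0.015,0.078,-0.027],"twist":[0.11,0,0],"hand":50},{"translation":[-0.015,0.104,-0.036],"twist":[0.143,0,0],"hand":50}]'
python3 -m creep '[{"translation":[0,0.025,-0.01],"twist":[0.03,0,0],"hand":50},{"translation":[0,0.05,-0.02],"twist":[0.06,0,0],"hand":50},{"translation":[0,0.075,-0.03],"twist":[0.09,0,0],"hand":50},{"translation":[0,0.096,-0.04],"twist":[0.122,0,0],"hand":50}]'
python3 plan.py "522.7,103.9,205,-14.4"
```

```text
time: 42.05
tool_pos: [0.6202, -0.1835, 0.2128]
tool_rot: [-0.821, 1.568, -0.782]
contact_force: [1.1, 0.2, -1.4]
opening: 0.0657
time: 42.45
tool_pos: [0.5798, -0.0799, 0.2277]
tool_rot: [-0.544, 1.568, -0.65]
contact_force: [0.3, 0.1, -1.3]
opening: 0.0655
time: 42.85
tool_pos: [0.5496, 0.0211, 0.227]
tool_rot: [-0.532, 1.569, -0.762]
contact_force: [-0.1, -0.5, -0.8]
opening: 0.0654
now [549.6  21.1 227. ] jaw -13.1 tilt [-1.    -0.001  0.002] F [-0.1 -0.5 -0.8] open 65.4 t 42.9
522.7,103.9,205,-14.4 -> [0.022, 0.075, -0.045] [0.022, 0.002, 0.001] rows 1.8
```

```bash
python3 -m creep '[{"translation":[0.005,0.02,-0.012],"twist":[0.01,0,0],"hand":50},{"translation":[0.01,0.04,-0.024],"twist":[0.02,0.002,0],"hand":50},{"translation":[0.018,0.06,-0.036],"twist":[0.022,0.002,0],"hand":50},{"translation":[0.022,0.075,-0.045],"twist":[0.022,0.002,0],"hand":50},{"translation":[0.022,0.075,-0.045],"twist":[0.022,0.002,0],"hand":50}]'>/dev/null
python3 -m creep '[{"translation":[0,0,0],"twist":[0,0,0],"hand":50},{"translation":[0,0,0],"twist":[0,0,0],"hand":50}]'>/dev/null
python3 plan.py "522.7,103.9,131,-14.4"
```

```text
now [521.7 105.6 203.8] jaw -14.3 tilt [-1.    -0.001 -0.003] F [ 0.4  0.4 -2.2] open 65.9 t 43.5
522.7,103.9,131,-14.4 -> [0.073, -0.001, 0.002] [0.002, -0.003, 0.001] rows 1.5
```

```bash
python3 -m creep '[{"translation":[0.025,-0.001,0.001],"twist":[0.002,-0.003,0.001],"hand":50},{"translation":[0.05,-0.001,0.001],"twist":[0.002,-0.003,0.001],"hand":50},{"translation":[0.073,-0.001,0.001],"twist":[0.002,-0.003,0.001],"hand":50},{"translation":[0.073,-0.001,0.001],"twist":[0.002,-0.003,0.001],"hand":50},{"translation":[0.073,-0.001,0.001],"twist":[0.002,-0.003,0.001],"hand":50}]'>/dev/null
python3 plan.py "522.7,103.9,122.5,-14.4"
```

```text
now [522.7 103.7 131.2] jaw -14.4 tilt [-1.    -0.001  0.   ] F [-0.   0.3 -1.3] open 65.3 t 44.0
522.7,103.9,122.5,-14.4 -> [0.009, 0.0, -0.0] [-0.0, 0.0, 0.001] rows 0.2
```

```bash
python3 -m creep '[{"translation":[0.003,0,0],"twist":[0,0,0],"hand":50},{"translation":[0.006,0,0],"twist":[0,0,0],"hand":50},{"translation":[0.009,0,0],"twist":[0,0,0],"hand":50},{"translation":[0.009,0,0],"twist":[0,0,0],"hand":50}]'
python3 -m creep '[{"translation":[0.002,0,0],"twist":[0,0,0],"hand":50},{"translation":[0.003,0,0],"twist":[0,0,0],"hand":50},{"translation":[0.004,0,0],"twist":[0,0,0],"hand":50},{"translation":[0.004,0,0],"twist":[0,0,0],"hand":50}]'
python3 plan.py
```

```text
time: 44.45
tool_pos: [0.523, 0.1037, 0.1224]
tool_rot: [-0.315, 1.57, -0.566]
contact_force: [-0.3, 1.0, -1.6]
opening: 0.0655
time: 44.85
tool_pos: [0.5234, 0.1038, 0.1217]
tool_rot: [0.09, 1.567, -0.161]
contact_force: [-7.1, -0.9, 23.9]
opening: 0.0655
now [523.4 103.8 121.7] jaw -14.4 tilt [-1.     0.     0.004] F [-7.1 -0.9 23.9] open 65.5 t 44.9
```

Blocked at 121.7 mm with 24 N, so it's standing on the rims. I'll lift and look.

```bash
python3 -m creep '[{"translation":[-0.02,0,0],"twist":[0,0,0],"hand":50},{"translation":[-0.05,0,0],"twist":[0,-0.004,0],"hand":50},{"translation":[-0.08,0,0],"twist":[0,-0.004,0],"hand":50},{"translation":[-0.08,0,0],"twist":[0,-0.004,0],"hand":50},{"translation":[-0.08,0,0],"twist":[0,-0.004,0],"hand":50}]'
python3 plan.py
python3 - <<'E'
from tubs import *
im,s=snap('wrist','w15.png');b,_=snap('scene','s15.png')
for t in(165,190,210):
  for z in(.082,.116):
    for r in rects('wrist',im,z,s,thr=t,sat=60):
      if 20<r[2]<120: print(t,z,np.round(r[:5],1),np.round(r[5]))
cv2.imwrite('pics/v15.png',np.hstack([cv2.resize(im[40:320,100:480],(475,350),interpolation=2),cv2.resize(b[180:360,220:380],(311,350),interpolation=2)]))
E
```

```text
time: 45.35
tool_pos: [0.5231, 0.104, 0.2019]
tool_rot: [0.073, 1.562, -0.178]
contact_force: [-0.1, -0.6, -2.5]
opening: 0.0658
now [523.1 104.  201.9] jaw -14.4 tilt [-1.     0.001  0.009] F [-0.1 -0.6 -2.5] open 65.8 t 45.4
165 0.082 [ 525.2 -136.    22.7   25.2   85.8] [337. 406.]
165 0.082 [ 409.5 -105.5   23.    24.9   86.4] [233. 407.]
165 0.082 [268.2 -58.9  34.1 203.2  77.3] [113. 396.]
165 0.082 [524.2 100.2 108.1 125.   74.9] [285. 213.]
165 0.082 [ 7.718e+02  5.480e+01  2.080e+01  9.180e+01 -1.000e-01] [552. 193.]
165 0.082 [612.3 190.3  32.7  32.8  43.3] [362.  86.]
165 0.082 [ 7.525e+02  1.347e+02  6.600e+01  1.990e+02 -2.000e-01] [514. 104.]
165 0.082 [552.6 218.2  76.6 104.1 -14.2] [286.  65.]
165 0.116 [304.7 -27.8  29.6 175.9  77.3] [113. 396.]
165 0.116 [526.3 109.9  93.6 108.2  74.9] [285. 213.]
165 0.116 [602.6 187.9  28.3  28.4  43.3] [362.  86.]
165 0.116 [ 7.240e+02  1.398e+02  5.710e+01  1.723e+02 -2.000e-01] [514. 104.]
165 0.116 [550.9 212.1  66.4  90.1 -14.2] [286.  65.]
190 0.082 [266.4 -59.8  22.8 199.   74.8] [107. 397.]
190 0.082 [524.1 100.5 107.4 124.1  75.2] [285. 213.]
190 0.082 [ 7.531e+02  1.465e+02  6.490e+01  1.747e+02 -2.000e-01] [516.  93.]
190 0.082 [552.6 218.2  76.6 104.  -14.2] [286.  65.]
190 0.116 [526.2 110.2  93.  107.5  75.2] [285. 213.]
190 0.116 [ 7.245e+02  1.501e+02  5.620e+01  1.513e+02 -2.000e-01] [516.  93.]
190 0.116 [550.9 212.1  66.4  90.1 -14.2] [286.  65.]
210 0.082 [266.  -59.7  21.6 197.7  74.7] [107. 398.]
210 0.082 [524.  100.5 106.9 123.7  75.2] [285. 213.]
210 0.082 [ 7.537e+02  1.466e+02  6.360e+01  1.741e+02 -3.000e-01] [517.  93.]
210 0.082 [552.6 218.2  76.5 103.8 -14.1] [286.  65.]
210 0.116 [526.1 110.2  92.6 107.1  75.2] [285. 213.]
210 0.116 [ 7.250e+02  1.501e+02  5.510e+01  1.508e+02 -3.000e-01] [517.  93.]
210 0.116 [550.9 212.2  66.2  89.9 -14.1] [286.  65.]
```

View pics/v15.png

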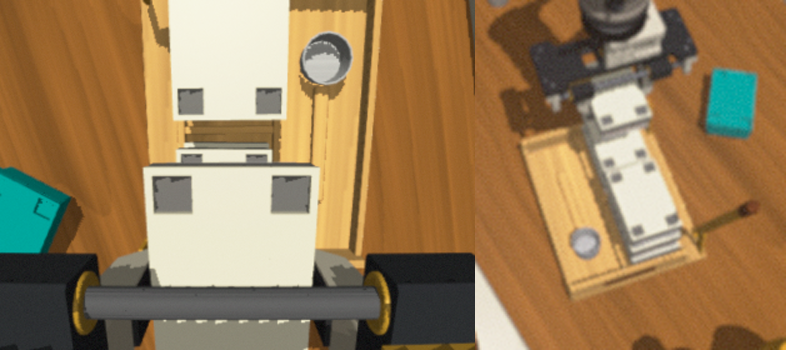

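Run:
```python
from tubs import *
im=cv2.imread('pics/w15.png');s=robot.observe();T=T_tool(s)
g=cv2.cvtColor(im,cv2.COLOR_BGR2GRAY)
print(g[130:185,300].tolist()); print('rows from130, col 300')
print(g[162,230:325].tolist())
```

```text
[237, 236, 237, 237, 234, 213, 136, 108, 107, 105, 96, 108, 115, 112, 114, 110, 103, 104, 107, 104, 105, 105, 104, 92, 96, 135, 137, 128, 86, 146, 229, 234, 226, 159, 91, 106, 121, 123, 127, 130, 108, 85, 105, 169, 219, 232, 233, 234, 233, 233, 233, 233, 234, 232, 234]
rows from130, col 300
[180, 179, 183, 184, 185, 182, 182, 185, 186, 190, 206, 225, 233, 233, 231, 226, 225, 225, 226, 226, 225, 225, 225, 224, 225, 224, 225, 224, 224, 224, 224, 227, 232, 235, 234, 235, 235, 235, 235, 235, 234, 235, 234, 235, 235, 233, 234, 234, 234, 235, 235, 234, 234, 234, 234, 234, 234, 235, 234, 235, 235, 234, 235, 233, 234, 233, 229, 225, 228, 225, 226, 226, 226, 226, 226, 226, 225, 226, 226, 225, 226, 226, 226, 229, 231, 233, 230, 179, 109, 103, 109, 106, 109, 123, 176]
```

Run:
```python
from tubs import *
im=cv2.imread('pics/w15.png');s=robot.observe();T=T_tool(s);Ti=np.linalg.inv(T)
def tl(p): return (Ti@np.r_[p,1])[:3]*1000
a,b=onplane('wrist',[[239.7,162],[316.6,162]],.082,s);e=onplane('wrist',[[300,158.8]],.082,s)[0]
print('tub2 edges tool',tl(a).round(1),tl(b).round(1),'far edge',tl(e).round(1))
for z in(.1995,.195,.205):
    e=onplane('wrist',[[300,172.7]],z,s)[0];print('held far edge',z,tl(e).round(1))
g=cv2.cvtColor(im,cv2.COLOR_BGR2GRAY)
r=g[178];i=np.where(r[200:380]>210)[0]+200;print(i.min(),i.max());print(r[210:222],r[350:362])
for row in(176,190,210):
    i=np.where(g[row,200:380]>205)[0]+200
    a,b=onplane('wrist',[[i.min()-.5,row],[i.max()+.5,row]],.1995,s);print(row,i.min(),i.max(),tl(a).round(1),tl(b).round(1))
# expected
for c,zz in(([523.7,104.5],.082),):
    ctr=np.array([c[0]/1000,c[1]/1000,zz]);print('tub2 centre expected tool',tl(ctr).round(1))
```

```text
tub2 edges tool [118.2  44.2 -38.3] [118.6  44.   27.6] far edge [118.5  46.7  13.4]
held far edge 0.1995 [ 1.  51.7  7.3]
held far edge 0.195 [ 5.5 51.1  7.6]
held far edge 0.205 [-4.5 52.5  7. ]
215 355
[109 107 102 110 162 227 233 233 232 233 232 233] [232 234 232 233 232 226 206 198 192 171 197 201]
176 215 356 [  0.8  50.3 -32.3] [ 1.1 50.1 33.7]
190 216 355 [  0.8  43.7 -32.2] [ 1.1 43.5 33.6]
210 217 353 [  0.8  34.  -32.4] [ 1.1 33.7 33.2]
tub2 centre expected tool [118.5   1.    0.5]
```

The second-layer right tub is no longer where I placed it (about 6 mm to −x and 4.5 mm to −y), so it was knocked or pushed. I'll move back with the held tub to see the whole right stack.

```bash
python3 -m creep '[{"translation":[-0.03,-0.03,0],"twist":[0,0.008,0],"hand":50},{"translation":[-0.06,-0.06,0],"twist":[0,0.008,0],"hand":50},{"translation":[-0.07,-0.085,0],"twist":[0,0.008,0],"hand":50},{"translation":[-0.07,-0.085,0],"twist":[0,0.008,0],"hand":50},{"translation":[-0.07,-0.085,0],"twist":[0,0.008,0],"hand":50}]'
python3 -m creep '[{"translation":[0,0,0],"twist":[0,0,0],"hand":50},{"translation":[0,0,0],"twist":[0,0,0],"hand":50}]' >/dev/null
python3 - <<'E'
from tubs import *
im,s=snap('wrist','w16.png');print(s['tool_pos'].round(4),s['opening'])
for t in(190,210):
  for z in(.048,.082,.086,.116):
    for r in rects('wrist',im,z,s,thr=t,sat=60):
      if 55<r[2]<80 and 80<r[3]<130: print(t,z,np.round(r[:5],1),np.round(r[5]))
cv2.imwrite('pics/v16.png',cv2.resize(im[0:230,150:430],None,fx=2.6,fy=2.6,interpolation=2))
E
```

```text
time: 45.95
tool_pos: [0.5004, 0.0215, 0.2693]
tool_rot: [-3.082, 1.566, 2.949]
contact_force: [-0.2, 0.7, -1.2]
opening: 0.0654
[0.5    0.0223 0.268 ] 0.06554477799573068
190 0.048 [518.7 102.3  73.5 111.2 -15. ] [284. 117.]
190 0.048 [547.2 195.4  58.5  82.3  75.4] [283.  23.]
190 0.082 [769.2 -30.6  79.2  90.   89.5] [515. 194.]
190 0.082 [518.7 101.2  66.4 100.5 -15. ] [284. 117.]
190 0.086 [766.1 -29.   78.2  88.9  89.5] [515. 194.]
190 0.086 [518.7 101.   65.6  99.3 -15. ] [284. 117.]
190 0.116 [742.6 -17.6  70.8  80.4  89.5] [515. 194.]
190 0.116 [518.8 100.1  59.4  89.8 -15. ] [284. 117.]
210 0.048 [518.6 102.2  73.2 111.  -15. ] [284. 117.]
210 0.048 [547.3 195.6  58.3  82.1  75.6] [283.  23.]
210 0.082 [769.7 -30.7  77.8  89.3  89.2] [516. 194.]
210 0.082 [518.6 101.1  66.2 100.4 -15. ] [284. 117.]
210 0.086 [766.6 -29.2  76.9  88.2  89.2] [516. 194.]
210 0.086 [518.6 101.   65.4  99.1 -15. ] [284. 117.]
210 0.116 [518.6 100.   59.2  89.7 -15. ] [284. 117.]
```

View pics/v16.png

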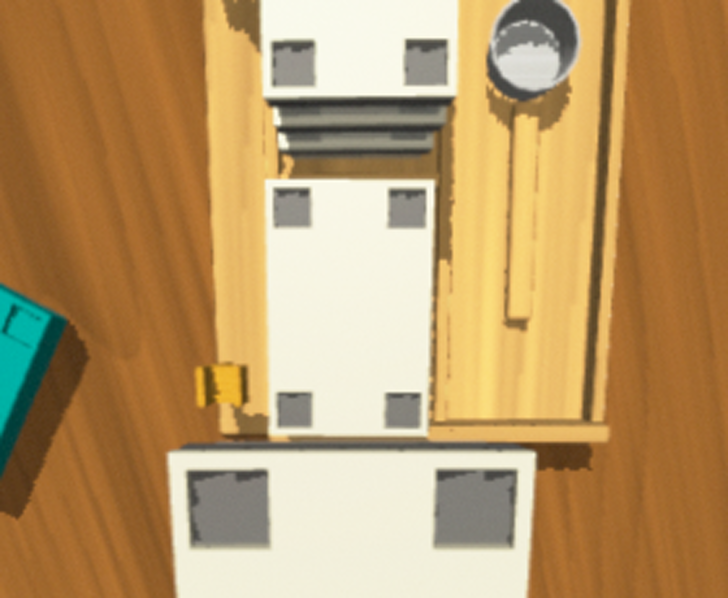

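The whole right stack slid about 6 mm in its bay. The lid is now at (518.6, 101.1), −15°, with its size still matching the seated height, and it's within the bay tolerance. I'll retarget the last tub.

```bash
python3 plan.py "517.6,100.1,170,-15;517.6,100.1,130,-15"
```

```text
now [500.2  22.2 268.3] jaw -14.4 tilt [-1.    -0.    -0.007] F [ 0.4 -0.3 -1.5] open 66.2 t 46.2
517.6,100.1,170,-15 -> [0.098, 0.08, -0.002] [0.01, -0.007, 0.0] rows 2.5
517.6,100.1,130,-15 -> [0.04, 0.0, 0.0] [0.0, 0.0, 0.0] rows 0.8
```

```bash
python3 -m creep '[{"translation":[0.02,0.03,-0.001],"twist":[0.01,-0.007,0],"hand":50},{"translation":[0.05,0.06,-0.002],"twist":[0.01,-0.007,0],"hand":50},{"translation":[0.08,0.08,-0.002],"twist":[0.01,-0.007,0],"hand":50},{"translation":[0.098,0.08,-0.002],"twist":[0.01,-0.007,0],"hand":50},{"translation":[0.098,0.08,-0.002],"twist":[0.01,-0.007,0],"hand":50}]'>/dev/null
python3 -m creep '[{"translation":[0,0,0],"twist":[0,0,0],"hand":50},{"translation":[0,0,0],"twist":[0,0,0],"hand":50}]'>/dev/null
python3 plan.py "517.6,100.1,131,-15"
```

```text
now [516.  101.3 168. ] jaw -14.9 tilt [-1.    -0.002 -0.005] F [ 0.1 -0.2 -0.5] open 65.2 t 46.9
517.6,100.1,131,-15 -> [0.037, -0.001, 0.002] [0.002, -0.005, 0.002] rows 0.7
```

```bash
python3 -m creep '[{"translation":[0.015,-0.001,0.001],"twist":[0.002,-0.005,0.002],"hand":50},{"translation":[0.03,-0.001,0.001],"twist":[0.002,-0.005,0.002],"hand":50},{"translation":[0.037,-0.001,0.001],"twist":[0.002,-0.005,0.002],"hand":50},{"translation":[0.037,-0.001,0.001],"twist":[0.002,-0.005,0.002],"hand":50}]'>/dev/null
python3 plan.py "517.6,100.1,123,-15"
```

```text
now [516.4  99.8 130.9] jaw -15.0 tilt [-1.    -0.    -0.001] F [ 0.4  0.1 -1.8] open 65.6 t 47.3
517.6,100.1,123,-15 -> [0.008, 0.001, 0.001] [-0.0, -0.001, 0.0] rows 0.2
```

```bash
python3 -m creep '[{"translation":[0.003,0.0005,0.001],"twist":[0,0,0],"hand":50},{"translation":[0.005,0.0005,0.001],"twist":[0,0,0],"hand":50},{"translation":[0.008,0.0005,0.001],"twist":[0,0,0],"hand":50},{"translation":[0.008,0.0005,0.001],"twist":[0,0,0],"hand":50}]'
python3 -m creep '[{"translation":[0.0015,0,0],"twist":[0,0,0],"hand":50},{"translation":[0.003,0,0],"twist":[0,0,0],"hand":50},{"translation":[0.004,0,0],"twist":[0,0,0],"hand":50},{"translation":[0.004,0,0],"twist":[0,0,0],"hand":50}]'
python3 plan.py
```

```text
time: 47.7
tool_pos: [0.5174, 0.1, 0.1228]
tool_rot: [-2.669, 1.57, -2.931]
contact_force: [-0.1, 0.3, -1.4]
opening: 0.0658
time: 48.1
tool_pos: [0.5173, 0.1, 0.1186]
tool_rot: [-2.682, 1.569, -2.944]
contact_force: [-0.3, -0.8, -1.9]
opening: 0.0654
now [517.3 100.  118.6] jaw -15.0 tilt [-1.    -0.001 -0.001] F [-0.3 -0.8 -1.9] open 65.4 t 48.1
```

It's past the rim height with no resistance. One more millimetre, then release and check.

```bash
python3 -m creep '[{"translation":[0.0005,0,0],"twist":[0,0,0],"hand":50},{"translation":[0.001,0,0],"twist":[0,0,0],"hand":50},{"translation":[0.001,0,0],"twist":[0,0,0],"hand":50}]'
python3 -m creep '[{"translation":[0,0,0],"twist":[0,0,0],"hand":100},{"translation":[0,0,0],"twist":[0,0,0],"hand":100},{"translation":[0,0,0],"twist":[0,0,0],"hand":100},{"translation":[0,0,0],"twist":[0,0,0],"hand":100}]'
python3 -m creep '[{"translation":[-0.04,0,0],"twist":[0,0,0],"hand":100},{"translation":[-0.08,0,0],"twist":[0,0,0],"hand":100},{"translation":[-0.12,-0.02,0],"twist":[0,0,0],"hand":100},{"translation":[-0.16,-0.05,0],"twist":[0,0,0],"hand":100},{"translation":[-0.2,-0.07,0],"twist":[0,0,0],"hand":100}]'>/dev/null
python3 -m creep '[{"translation":[0,0,0],"twist":[0,0,0],"hand":100},{"translation":[0,0,0],"twist":[0,0,0],"hand":100},{"translation":[0,0,0],"twist":[0,0,0],"hand":100}]'
python3 - <<'E'
from tubs import *
im,s=snap('wrist','w17.png');snap('scene','s17.png');snap('top','t17.png')
for t in(190,205,215,225):
  for z in(.116,.12):
    for r in rects('wrist',im,z,s,thr=t,sat=60):
      if 55<r[2]<80 and 80<r[3]<230: print(t,z,np.round(r[:5],1),np.round(r[5]))
E
```

```text
time: 48.4
tool_pos: [0.5175, 0.1001, 0.1183]
tool_rot: [-2.317, 1.57, -2.579]
contact_force: [-2.0, -0.3, 3.8]
opening: 0.0654
time: 48.8
tool_pos: [0.5175, 0.1001, 0.1182]
tool_rot: [-2.459, 1.57, -2.721]
contact_force: [-0.1, -0.2, 0.9]
opening: 0.0906
time: 49.6
tool_pos: [0.4982, 0.0318, 0.3184]
tool_rot: [-2.809, 1.568, -3.071]
contact_force: [-0.0, 0.1, -0.1]
opening: 0.0918
190 0.116 [769.2 -20.   73.7 119.7  89.4] [506. 188.]
190 0.116 [518.5 100.9  66.2 100.5 -15.1] [286. 126.]
190 0.12 [766.2 -18.5  72.8 118.3  89.4] [506. 188.]
190 0.12 [518.5 100.9  65.4  99.3 -15.1] [286. 126.]
205 0.116 [769.5 -20.8  71.1 119.1  89.4] [506. 189.]
205 0.116 [518.6 101.   66.2 100.1 -15.1] [286. 126.]
205 0.12 [766.5 -19.4  70.3 117.7  89.4] [506. 189.]
205 0.12 [518.5 101.   65.4  98.9 -15.1] [286. 126.]
215 0.116 [769.8 -23.1  65.8 118.4  89.3] [508. 189.]
215 0.116 [518.5 100.9  66.1  99.9 -15.1] [286. 126.]
215 0.12 [766.8 -21.6  65.  117.   89.3] [508. 189.]
215 0.12 [518.5 100.9  65.3  98.7 -15.1] [286. 126.]
225 0.116 [770.3 -23.   65.1 117.3  89.4] [508. 189.]
225 0.116 [518.4 101.1  65.9  99.6 -15.1] [286. 126.]
225 0.12 [767.3 -21.5  64.3 115.9  89.4] [508. 189.]
225 0.12 [518.4 101.1  65.1  98.4 -15.1] [286. 126.]
```

Last tub seated: lid (518.5, 100.9) with the right size at z = 116 mm, and the hand stood at 118.3 mm against 118.4 predicted. Next, a check on the other stack and the bar, and planning the bar path.

```bash
python3 - <<'E'
from tubs import *
for n in('top','scene'):
    im=cv2.imread(f'pics/{n}17.png' if n=='scene' else 'pics/t17.png') if n=='top' else cv2.imread('pics/s17.png')
    for r in rects(n,im,.116,thr=190):
        if 50<r[2]<260 and 70<r[3]<260: print(n,np.round(r[:5],1),np.round(r[5]))
for y,z in((.24,.4),(.24,.315)): print(c2w([-.074,y,z])*1000)
E
python3 plan.py "490,130,400,-14.2;510,280,400,-14.2;535,408.8,400,-14.2;535,408.8,315,-14.2"
```

```text
top [202.8 733.9 114.7 121.3 -55.7] [ 46. 270.]
top [ 455.6 -551.8  117.8  188.9   55.1] [411. 205.]
top [536.4 225.   87.7 107.5  85.1] [195. 178.]
top [528.5  98.1 100.1 109.6  57.8] [228. 177.]
top [ 783.8 -659.3   97.3  115.   -81.1] [435. 118.]
scene [538.2 172.2  72.1 250.2 -17. ] [301. 269.]
scene [ 805.8 -585.5  114.1  165.     7.8] [101. 132.]
scene [ 491.8 -502.3  186.5  207.1  -35.3] [202. 108.]
scene [-439.6 -648.    50.7  237.6  -68.3] [382.  10.]
[535.03481672 408.81963053 400.        ]
[535.03481672 408.81963053 315.        ]
now [498.3  32.  318.3] jaw -15.0 tilt [-1.    -0.001 -0.004] F [ 0.4  0.3 -0.9] open 92.1 t 49.8
490,130,400,-14.2 -> [-0.082, 0.092, -0.034] [-0.013, -0.004, 0.001] rows 2.6
510,280,400,-14.2 -> [0.0, 0.15, -0.017] [0.0, 0.0, 0.0] rows 3.0
535,408.8,400,-14.2 -> [0.0, 0.131, -0.007] [0.0, 0.0, 0.0] rows 2.6
535,408.8,315,-14.2 -> [0.085, 0.0, 0.0] [0.0, 0.0, 0.0] rows 1.7
```

```bash
python3 -m creep '[{"translation":[-0.03,0.035,-0.012],"twist":[-0.013,-0.004,0],"hand":0},{"translation":[-0.06,0.07,-0.024],"twist":[-0.013,-0.004,0],"hand":0},{"translation":[-0.082,0.092,-0.034],"twist":[-0.013,-0.004,0],"hand":0},{"translation":[-0.082,0.092,-0.034],"twist":[-0.013,-0.004,0],"hand":0},{"translation":[-0.082,0.092,-0.034],"twist":[-0.013,-0.004,0],"hand":0}]' 20 >/dev/null
python3 -m creep '[{"translation":[0,0,0],"twist":[0,0,0],"hand":0},{"translation":[0,0,0],"twist":[0,0,0],"hand":0},{"translation":[0,0,0],"twist":[0,0,0],"hand":0},{"translation":[0,0,0],"twist":[0,0,0],"hand":0},{"translation":[0,0,0],"twist":[0,0,0],"hand":0}]'
python3 - <<'E'
from tubs import *
im,s=snap('wrist','w18.png')
for t in(190,205,215):
    for r in rects('wrist',im,.116,s,thr=t,sat=60):
      if 55<r[2]<80 and 80<r[3]<230: print(t,np.round(r[:5],1),np.round(r[5]))
E
python3 plan.py "510,280,400,-14.2;535,408.8,400,-14.2;535,408.8,315,-14.2"
```

```text
time: 50.75
tool_pos: [0.4895, 0.1298, 0.3991]
tool_rot: [-1.932, 1.568, -2.179]
contact_force: [-0.8, 0.6, 0.1]
opening: 0.0163
190 [519.5 104.4  66.2 107.5 -15. ] [308. 191.]
190 [551.5 217.2  68.4 100.8 -14.4] [311. 102.]
205 [519.4 104.5  66.1 107.1 -15.1] [308. 191.]
205 [551.5 217.3  68.4 100.5 -14.4] [312. 103.]
215 [519.5 104.4  66.  106.8 -14.8] [308. 191.]
215 [551.7 217.3  68.2 100.2 -14.2] [312. 103.]
now [489.5 129.9 399.2] jaw -14.1 tilt [-1.    -0.002 -0.001] F [ 0.6 -0.6 -0.4] open 12.5 t 50.8
510,280,400,-14.2 -> [-0.001, 0.151, -0.017] [0.001, -0.001, 0.002] rows 3.0
535,408.8,400,-14.2 -> [0.0, 0.131, -0.007] [0.0, 0.0, 0.0] rows 2.6
535,408.8,315,-14.2 -> [0.085, 0.0, 0.0] [0.0, 0.0, 0.0] rows 1.7
```

Left stack intact at (551.6, 217.3). Moving to the bar's outer side.

```bash
python3 -m creep '[{"translation":[0,0.05,-0.006],"twist":[0,0,0],"hand":0},{"translation":[0,0.1,-0.012],"twist":[0,0,0],"hand":0},{"translation":[0,0.151,-0.017],"twist":[0,0,0],"hand":0},{"translation":[0,0.151,-0.017],"twist":[0,0,0],"hand":0}]' >/dev/null
python3 -m creep '[{"translation":[0,0.05,-0.002],"twist":[0,0,0],"hand":0},{"translation":[0,0.1,-0.005],"twist":[0,0,0],"hand":0},{"translation":[0,0.128,-0.007],"twist":[0,0,0],"hand":0},{"translation":[0,0.128,-0.007],"twist":[0,0,0],"hand":0},{"translation":[0,0.128,-0.007],"twist":[0,0,0],"hand":0}]'
python3 bar.py; python3 plan.py "535,408.8,315,-14.2"
```

```text
time: 51.7
tool_pos: [0.5335, 0.4113, 0.3963]
tool_rot: [-2.464, 1.566, -2.705]
contact_force: [0.2, -0.5, 0.2]
opening: 0.0006
grasp caddy [-76.1 242.1 390.3] q 1.969 r 345.3
now [533.5 411.3 396.3] jaw -13.8 tilt [-1.    -0.003 -0.003] F [ 0.2 -0.5  0.2] open 0.6 t 51.7
535,408.8,315,-14.2 -> [0.081, -0.002, 0.002] [0.007, -0.003, 0.003] rows 1.6
```

```bash
python3 -m creep '[{"translation":[0.04,-0.002,0.001],"twist":[0.007,-0.003,0.003],"hand":0},{"translation":[0.081,-0.002,0.001],"twist":[0.007,-0.003,0.003],"hand":0},{"translation":[0.081,-0.002,0.001],"twist":[0.007,-0.003,0.003],"hand":0},{"translation":[0.081,-0.002,0.001],"twist":[0.007,-0.003,0.003],"hand":0}]'
python3 -m creep '[{"translation":[0,-0.03,0],"twist":[0,0,0],"hand":0},{"translation":[0,-0.06,0],"twist":[0,0,0],"hand":0},{"translation":[0,-0.09,0],"twist":[0,0,0],"hand":0},{"translation":[0,-0.12,0],"twist":[0,0,0],"hand":0}]'
python3 bar.py;python3 plan.py
python3 -m creep '[{"translation":[0,-0.03,0],"twist":[0,0,0],"hand":0},{"translation":[0,-0.06,0],"twist":[0,0,0],"hand":0},{"translation":[0,-0.08,0],"twist":[0,0,0],"hand":0},{"translation":[0,-0.08,0],"twist":[0,0,0],"hand":0}]'
python3 bar.py;python3 plan.py
```

```text
time: 52.1
tool_pos: [0.5341, 0.4079, 0.3169]
tool_rot: [1.212, 1.57, 0.963]
contact_force: [0.5, -0.2, 0.9]
opening: 0.0007
time: 52.5
tool_pos: [0.5058, 0.2909, 0.3215]
tool_rot: [0.699, 1.562, 0.449]
contact_force: [0.5, 2.3, 1.8]
opening: 0.0003
grasp caddy [-73.4 118.6 315.5] q 1.614 r 243.7
now [505.8 290.9 321.5] jaw -14.3 tilt [-1.     0.006  0.007] F [0.5 2.3 1.8] open 0.3 t 52.5
time: 52.9
tool_pos: [0.4872, 0.2115, 0.3254]
tool_rot: [0.579, 1.555, 0.327]
contact_force: [-0.0, -0.1, 0.4]
opening: 0.0004
grasp caddy [-71.9  37.1 319.4] q 1.292 r 257.4
now [487.2 211.5 325.4] jaw -14.5 tilt [-1.     0.009  0.014] F [-0.  -0.1  0.4] open 0.4 t 52.9
```

```bash
cat > arc.py <<'E'
import sys
from h import *
s=robot.observe();T=T_tool(s);p=w2c(T[:3,3])*1000
print('tcp caddy',p.round(1),'tilt',T[2,:3].round(3),'F',s['contact_force'].round(1),'t',s['time'])
for a in sys.argv[1:]:
    q=float(a);r=250;y=108-r*np.cos(q)+7*np.sin(q)+9.5;z=72+r*np.sin(q)+7*np.cos(q)+25
    d=T[:3,:3].T@(c2w([-.073,y/1000,z/1000])-T[:3,3]);print(a,'yz',round(y,1),round(z,1),'row',d.round(3))
tw=R.from_matrix(T[:3,:3].T@np.c_[[0,0,-1],CR@[0,1,0],CR@[1,0,0]]).as_rotvec();print('twist',tw.round(3))
E
python3 arc.py 1.1 1 .9 .8 .7 .6 .5
```

```text
tcp caddy [-72.   37.  325.4] tilt [-1.     0.009  0.014] F [-0.  -0.1  0.4] t 52.9
1.1 yz 10.3 323.0 row [ 0.002 -0.027 -0.001]
1 yz -11.7 311.1 row [ 0.014 -0.049 -0.001]
.9 yz -32.4 297.2 row [ 0.028 -0.07  -0.001]
.8 yz -51.7 281.2 row [ 0.043 -0.089 -0.001]
.7 yz -69.2 263.4 row [ 0.061 -0.107 -0.001]
.6 yz -84.9 243.9 row [ 0.08  -0.123 -0.002]
.5 yz -98.5 223.0 row [ 0.101 -0.136 -0.002]
twist [-0.004  0.014 -0.009]
```

```bash
python3 -m creep '[{"translation":[0.002,-0.027,-0.001],"twist":[-0.004,0.014,-0.009],"hand":0},{"translation":[0.014,-0.049,-0.001],"twist":[-0.004,0.014,-0.009],"hand":0},{"translation":[0.028,-0.07,-0.001],"twist":[-0.004,0.014,-0.009],"hand":0},{"translation":[0.043,-0.089,-0.001],"twist":[-0.004,0.014,-0.009],"hand":0},{"translation":[0.061,-0.107,-0.001],"twist":[-0.004,0.014,-0.009],"hand":0}]'
python3 arc.py .6 .5 .4 .3 .2 .1 .05 0
```

```text
time: 53.4
tool_pos: [0.4625, 0.1084, 0.2661]
tool_rot: [0.37, 1.564, 0.122]
contact_force: [0.3, 0.6, -0.0]
opening: 0.0003
tcp caddy [-70.6 -69.1 266.1] tilt [-1.     0.002  0.006] F [ 0.3  0.6 -0. ] t 53.4
.6 yz -84.9 243.9 row [ 0.022 -0.016 -0.002]
.5 yz -98.5 223.0 row [ 0.043 -0.03  -0.003]
.4 yz -110.0 200.8 row [ 0.065 -0.041 -0.003]
.3 yz -119.3 177.6 row [ 0.088 -0.05  -0.003]
.2 yz -126.1 153.5 row [ 0.112 -0.057 -0.003]
.1 yz -130.6 128.9 row [ 0.137 -0.062 -0.003]
.05 yz -131.8 116.5 row [ 0.149 -0.063 -0.003]
0 yz -132.5 104.0 row [ 0.162 -0.064 -0.003]
twist [-0.     0.006 -0.002]
```

```bash
python3 -m creep '[{"translation":[0.022,-0.016,-0.002],"twist":[0,0.006,-0.002],"hand":0},{"translation":[0.043,-0.03,-0.003],"twist":[0,0.006,-0.002],"hand":0},{"translation":[0.065,-0.041,-0.003],"twist":[0,0.006,-0.002],"hand":0},{"translation":[0.088,-0.05,-0.003],"twist":[0,0.006,-0.002],"hand":0},{"translation":[0.112,-0.057,-0.003],"twist":[0,0.006,-0.002],"hand":0}]'
python3 arc.py .1 .05 0 -0.01
python3 - <<'E'
from h import *
im,s=snap('wrist','w19.png');b,_=snap('scene','s19.png')
h=cv2.cvtColor(im,cv2.COLOR_BGR2HSV)
for q in(.1,.2,.3,.5,.8,1.2):
    out=[]
    for r in(.06,.1,.14,.17,.2,.22):
        P=[c2w([-.07,.108-r*np.cos(q),.078+r*np.sin(q)])]
        u,v=proj('wrist',P,s)[0].round().astype(int);a,c=proj('scene',P)[0].round().astype(int)
        hs=cv2.cvtColor(b,cv2.COLOR_BGR2HSV)
        out.append((h[v,u].tolist() if 0<=v<420 and 0<=u<560 else None, hs[c,a].tolist()))
    print(q,out)
E
```

```text
time: 53.9
tool_pos: [0.4491, 0.0537, 0.1556]
tool_rot: [0.272, 1.564, 0.023]
contact_force: [0.3, 0.3, 0.3]
opening: 0.0004
tcp caddy [ -70.2 -125.4  155.6] tilt [-1.     0.002  0.006] F [0.3 0.3 0.3] t 53.9
.1 yz -130.6 128.9 row [ 0.027 -0.005 -0.003]
.05 yz -131.8 116.5 row [ 0.039 -0.007 -0.003]
0 yz -132.5 104.0 row [ 0.052 -0.007 -0.003]
-0.01 yz -132.6 101.5 row [ 0.054 -0.007 -0.003]
twist [-0.001  0.006 -0.002]
0.1 [(None, [20, 190, 237]), ([22, 200, 243], [20, 184, 236]), ([22, 201, 245], [19, 183, 228]), ([22, 202, 247], [19, 187, 216]), ([22, 199, 246], [18, 187, 203]), ([22, 199, 245], [19, 194, 224])]
0.2 [(None, [18, 182, 227]), ([22, 204, 242], [19, 182, 230]), ([22, 198, 245], [18, 179, 225]), ([22, 201, 246], [19, 183, 229]), ([22, 203, 245], [20, 191, 232]), ([22, 201, 244], [20, 193, 233])]
0.3 [(None, [18, 182, 227]), ([21, 200, 242], [17, 167, 191]), ([22, 197, 245], [17, 177, 209]), ([22, 201, 246], [15, 171, 173]), ([22, 202, 245], [16, 172, 162]), ([22, 198, 244], [16, 169, 169])]
0.5 [(None, [16, 165, 178]), (None, [15, 165, 155]), ([22, 200, 242], [15, 162, 159]), ([22, 195, 246], [14, 167, 162]), ([22, 200, 245], [14, 168, 149]), ([22, 203, 244], [15, 61, 147])]
0.8 [(None, [13, 161, 166]), (None, [14, 160, 156]), (None, [14, 159, 175]), (None, [15, 154, 154]), ([22, 203, 241], [15, 166, 140]), ([22, 199, 243], [16, 175, 149])]
1.2 [(None, [15, 164, 169]), (None, [15, 173, 156]), (None, [14, 161, 162]), (None, [14, 163, 150]), (None, [15, 159, 149]), (None, [14, 161, 162])]
```

The brass colour lies along q ≈ 0.15–0.2 in both cameras, so the bar is following. Pressing to the catch.

```bash
python3 -m creep '[{"translation":[0.015,-0.003,-0.002],"twist":[0,0.006,0],"hand":0},{"translation":[0.027,-0.005,-0.003],"twist":[0,0.006,0],"hand":0},{"translation":[0.039,-0.007,-0.003],"twist":[0,0.006,0],"hand":0},{"translation":[0.049,-0.007,-0.003],"twist":[0,0.006,0],"hand":0},{"translation":[0.052,-0.007,-0.003],"twist":[0,0.006,0],"hand":0}]'
python3 -m creep '[{"translation":[0.001,0,0],"twist":[0,0,0],"hand":0},{"translation":[0.002,0,0],"twist":[0,0,0],"hand":0},{"translation":[0.002,0,0],"twist":[0,0,0],"hand":0}]'
python3 arc.py 0 -0.01
```

```text
time: 54.5
tool_pos: [0.4441, 0.0479, 0.1029]
tool_rot: [2.906, 1.567, 2.657]
contact_force: [-5.1, -0.7, 24.3]
opening: 0.0005
time: 54.8
tool_pos: [0.4444, 0.0481, 0.1032]
tool_rot: [2.974, 1.568, 2.726]
contact_force: [-7.9, -1.4, 18.1]
opening: 0.0004
tcp caddy [ -73.4 -132.   103.2] tilt [-1.     0.    -0.003] F [-7.9 -1.4 18.1] t 54.8
0 yz -132.5 104.0 row [-0.001 -0.001  0.   ]
-0.01 yz -132.6 101.5 row [ 0.002 -0.001  0.   ]
twist [-0.001 -0.003 -0.   ]
```

It bottoms at the predicted level with 18–24 N. Retreating upward and checking.

```bash
python3 -m creep '[{"translation":[-0.02,0,0],"twist":[0,0.003,0],"hand":0},{"translation":[-0.06,0,0],"twist":[0,0.003,0],"hand":0},{"translation":[-0.11,0,0],"twist":[0,0.003,0],"hand":0},{"translation":[-0.16,0,0],"twist":[0,0.003,0],"hand":0},{"translation":[-0.21,0,0],"twist":[0,0.003,0],"hand":0}]' >/dev/null
python3 -m creep '[{"translation":[-0.02,0.03,0.04],"twist":[0,0,0],"hand":0},{"translation":[-0.03,0.03,0.06],"twist":[0,0,0],"hand":0},{"translation":[-0.03,0.03,0.06],"twist":[0,0,0],"hand":0},{"translation":[-0.03,0.03,0.06],"twist":[0,0,0],"hand":0},{"translation":[-0.03,0.03,0.06],"twist":[0,0,0],"hand":0}]'
python3 - <<'E'
from tubs import *
im,s=snap('wrist','w20.png');b,_=snap('scene','s20.png');t,_=snap('top','t20.png')
for th in(190,205,215):
    for r in rects('wrist',im,.116,s,thr=th,sat=60):
      if 20<r[2]<80 and 20<r[3]<230: print(th,np.round(r[:5],1),np.round(r[5]))
# grip: dark brown mask near expected
for n,I in(('wrist',im),('scene',b),('top',t)):
    h=cv2.cvtColor(I,cv2.COLOR_BGR2HSV)
    P0=proj(n,[c2w([-.07,-.142,.072])],s)[0]
    m=((h[...,2]<115)&(h[...,1]>90)&((h[...,0]<12)|(h[...,0]>170))).astype(np.uint8)
    k,l,st,ce=cv2.connectedComponentsWithStats(m)
    c=sorted([(round(float(np.linalg.norm(ce[i]-P0)),1),ce[i].round(1).tolist(),int(st[i,4])) for i in range(1,k) if st[i,4]>8])[:3]
    print(n,{q:proj(n,[c2w([-.07,.108-.25*np.cos(q),.072+.25*np.sin(q)])],s)[0].round(1).tolist() for q in(0,.04,.1)},c)
# scoop bowl
h=cv2.cvtColor(im,cv2.COLOR_BGR2HSV)
print(proj('wrist',[c2w([.066,.053,.034]),c2w([.066,-.005,.02])],s).round(0).tolist())
E
```

```text
time: 55.8
tool_pos: [0.5096, 0.0627, 0.3464]
tool_rot: [2.964, 1.566, 2.716]
contact_force: [-0.4, -0.3, -0.4]
opening: 0.0005
190 [ 503.2 -307.2   25.8   31.6   87. ] [337. 405.]
190 [ 337.9 -266.2   25.1   30.4   88.7] [234. 405.]
190 [518.5 101.   66.4 100.4 -15.1] [285. 155.]
190 [606.9 178.7  25.1  31.8  73.3] [343.  71.]
190 [552.1 214.8  66.5 110.  -13.9] [288.  50.]
205 [ 503.7 -308.    24.7   26.1   81.4] [337. 405.]
205 [ 338.7 -266.9   25.    25.4   81.6] [234. 405.]
205 [518.4 101.1  66.1 100.3 -15.2] [285. 154.]
205 [552.1 214.9  66.5 109.7 -13.9] [288.  50.]
215 [ 503.9 -307.9   22.1   23.2  -11.2] [337. 405.]
215 [ 338.9 -266.9   22.2   23.7  -10.9] [234. 405.]
215 [518.4 101.1  66.   99.8 -14.9] [285. 154.]
215 [552.1 214.9  66.4 109.7 -13.9] [288.  50.]
wrist {0: [246.7, 209.2], 0.04: [245.7, 210.9], 0.1: [244.3, 213.1]} [(2.1, [247.5, 211.2], 133), (288.4, [466.6, 395.8], 34)]
scene {0: [300.8, 222.1], 0.04: [300.9, 220.1], 0.1: [301.1, 217.3]} [(1.0, [299.9, 221.7], 9), (155.6, [324.2, 376.0], 317), (181.1, [383.3, 60.9], 278)]
top {0: [246.7, 206.7], 0.04: [246.5, 206.1], 0.1: [246.0, 205.2]} [(2.4, [249.0, 207.6], 13), (112.0, [146.7, 156.2], 136), (162.1, [394.0, 138.9], 13)]
[[342.0, 69.0], [338.0, 112.0]]
```

The bar reads level in all three cameras, and the stacks and scoop are in place. Handing in.

```bash
python3 -c "
from cell import robot
print(robot.hand_in()); print(robot.observe()['time'])"
```

```text
the job is handed in; nothing more can be done
None
the job is handed in; nothing more can be done
```

I packed the caddy and handed the job in at about 56 s of the 210 s allowed. No verdict was reported.

**What I did:** I swung the bar up to about 1.9 rad and laid the scoop in the trough. I stacked all four white tubs, two on each base, and pressed the bar back down into its catch. I left the turquoise look-alikes and the other things alone; I did not measure the bystanders again at the end.

**What went wrong and was mended:**
- **Bar:** it slipped out of the grip at about 1.13 rad on the way up, so I finished the raise by pushing it with closed fingers.
- **Last tub:** it first stopped on the rims with 24 N. The right stack had slid about 6 mm in its bay, either knocked or pushed by me. I measured it again and reseated the tub, which then went down to the predicted height.

**Last checks:**
- **Stacks:** the lid centres were at (518.5, 101) and (552, 215–217) mm. On the right the lid size and hand height fit a fully seated third tub. On the left they fitted when I placed it, but in the last picture that lid's outline read 110 mm long instead of 100. I took this to be the lower tubs' side showing.
- **Right base:** after the slide I could only see the tubs above it. From their position it is about 6 mm off its bay centre, where 9 mm is allowed.
- **Bar and scoop:** the bar grip lay within about 2 pixels of the level position in all three cameras, and pressing down met 18–24 N at the level height. The scoop's bowl showed where expected in the trough.

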